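Close a three-layer magnetic shield over a sensor board and start its zero calibration

TASK

Make the magnetic sensor board ready for its zero calibration: push its carriage fully home to the middle of the shield base, then lower the three graded shield cans gently over it one inside the other, smallest first and largest last, each flat and square over its own pair of rails and let go. Only when the shield is complete, press the three keys of the readout one at a time: the round one (on), then the square one (zero), then the wide one (start). Do not bump the sensor board, and leave the brown bottle, the jar, the solder reel and the masking tape near the cans where they are.

Things in the scene. Friction and masses are not known exactly. Their poses are not given: they have to be found in the camera images.
- shield_base: fixed aluminium base; deck 156 (x) x 144 (y) mm, 12 mm above the bench, tongue 64 mm wide reaching to x = -132 mm. Origin: under the deck's middle, at bench height; x runs along the carriage groove from tongue to deck, z up. Three pairs of black rails (4 wide, 7 mm high) lie along x: a can stands over its pair, length along x, rails just inside its long walls with 2.5 mm play each way.
- nest_centre (a point): middle of the nest on the deck's upper face, 12 mm above the base's origin: each can's origin belongs here
- carriage (a joint): how far the white sensor carriage has slid along the base's x (m): 0 = fully out on the tongue, 0.085 = fully home against its stop in the middle of the nest; stiff enough (2 N) to stay where it is left
- carriage_push (a point): middle of the outer face of the carriage's upright push plate (44 mm wide, 4 mm thick, from 17 to 41 mm above the bench), 32 mm above the bench; push it here along the base's +x. It lies 37 mm behind the carriage's middle; the carriage is 74 x 48 mm
- sensor_board: sensor board, a bare circuit board 68 x 48 mm with pins, fixed on the carriage behind the push plate; its top parts reach 41 mm above the bench. Origin: centre of its underside, 2.5 mm ahead of the carriage's middle and 17 mm above the bench; its y axis lies along the base's x
- small_can: smallest sheet-metal shield can, an open-bottomed box 96 long x 70 wide x 42 mm high (inside 90 x 64 x 39), standing open side down. Strap handle centred on its roof along x: bar 64 long x 10 wide x 9 mm high, its middle 65.5 mm above the origin, top at 70, 19 mm gap under it. Origin: centre of the open rim's plane; x along the length, z up.
- medium_can: middle-sized sheet-metal shield can, an open-bottomed box 118 long x 97 wide x 77 mm high (inside 112 x 91 x 74), standing open side down. Strap handle centred on its roof along x: bar 64 long x 10 wide x 9 mm high, its middle 100.5 mm above the origin, top at 105, 19 mm gap under it. Origin: centre of the open rim's plane; x along the length, z up.
- large_can: largest sheet-metal shield can, an open-bottomed box 140 long x 124 wide x 112 mm high (inside 134 x 118 x 109), standing open side down. Strap handle centred on its roof along x: bar 64 long x 10 wide x 9 mm high, its middle 135.5 mm above the origin, top at 140, 19 mm gap under it. Origin: centre of the open rim's plane; x along the length, z up.
- readout: fixed grey desk readout, 100 (x) x 150 (y) mm, key deck 32 mm high at the front (-x, to the robot), dark sloped display behind it, 62 mm high at the back. Origin: centre of its underside. Its three pale keys stand in one row 24 mm in front of the origin
- key_on (a joint): travel of the round key (20 mm across, left in the row, at y = +50 mm) (m): 0 up, 0.005 fully down, spring-returned, about 4 N
- key_zero (a joint): travel of the square key (20 x 20 mm, middle, at y = +10 mm) (m): 0 up, 0.005 fully down, about 4 N
- key_start (a joint): travel of the wide key (20 x 36 mm, right, at y = -38 mm) (m): 0 up, 0.005 fully down, about 4 N
- key_on_top (a point): centre of the round key's top face, 40 mm above the bench when up; keys are pressed straight down
- key_zero_top (a point): centre of the square key's top face, 40 mm above the bench when up
- key_start_top (a point): centre of the wide key's top face, 40 mm above the bench when up
- flux_bottle: bystander: brown bottle with black cap, 37 mm across, 102 mm high; origin under its centre
- ball_jar: bystander: dark grey jar with white lid, 50 mm across, 76 mm high; origin under its centre
- solder_reel: bystander: black-flanged solder reel lying on its flange, 52 mm across, 37 mm high; origin under its centre
- tape_roll: bystander: roll of beige masking tape lying flat, 103 mm across, 25 mm high; origin under its centre
Mind the look-alikes: they are no part of the job. What is shaped like the medium_can but orange is not meant.

How it is judged:
By the outcome, as a careful person would: the job done as asked, in the order asked, and still so for the second after the job is handed in, with the robot touching nothing.
It also fails if it takes over 72 s, if anything falls off the work surface, if the arm or the gripper's body presses on something with over 40 N, if the wrist force passes 120 N, or if a joint passes its speed limit or range.

ROBOT

A 7-joint arm with a two-finger parallel gripper is mounted at the origin on a cart in front of the work surface, level with it; the furniture and walls round the work are solid. World frame = base frame: x ahead of the robot, y to its left, z up, the work surface at z = 0. Lengths are in m, angles in rad, forces in N, time in s.
With the tool pointing down it reaches from about 0.4 to 0.875 m from the base axis. Payload 19.3 kg.
Tool frame: the origin (TCP) lies at the very end of the fingers, on their centre line; the grasp point (between the pads) lies 19 mm behind it; z points along the fingers, y is the line along which they close (so a half turn about z gives the same grasp; the last joint's range is limited). The gripper opens to 85 mm and grips with 20 to 120 N. Pads are 22 mm wide; open, the fingers measure 114 mm over their backs; the gripper's body (76 mm by 85 mm) begins 54 mm behind the grasp point. The pads swing forward as they close: fully open they stand 13 mm farther back than shut.
Start: joints at [-1.258, 0.521, -0.036, 1.599, 0.021, 1.021, -0.113], TCP at [0.233, 0.58, 0.231] pointing down, gripper open.
Joint ranges: [-2.91, 2.91], [-0.3, 2.13], [-1.5, 1.42], [0.17, 2.43], [-1.26, 4.41], [0.16, 1.93], [-2.52, 2.52]. Speed limits (rad/s): [1.89, 1.89, 2.39, 2.39, 3.01, 3.01, 3.01].

INTERFACE

Orientations are given as [roll, pitch, yaw] about the fixed x, y, z axes, in that order (R = Rz(yaw) Ry(pitch) Rx(roll)).
In Python, from workcell import monitor, optics, job_done gives the robot as it stands.
- The arm moves only by the shell command python3 -m handwheel 'ROWS' [FORCE]. ROWS is JSON, a list of rows, each an object of numbers: "dx", "dy", "dz": the shift along the tool's x, y, z in cm; "wx", "wy", "wz": the turn, a rotation vector about the tool's x, y, z in rad; "claw": the opening in per cent of the stroke, from 0 (shut) to 100 (fully open). A call has 1 to 8 rows; each row shifts and turns the commanded pose from where the row before left it, along the tool's axes as they then stand; what a row does not reach is not made up. A row lasts 1/8 s, in which the tool goes at most 62.5 mm and 10.7 degrees, less where a joint would pass 70% of its speed; a pose out of reach is approached as far as the arm can. A call with a gripper value outside its range is refused whole. The fingers move at their own pace and stop on an object; FORCE is the grip in N (left out, the last holds). Time passes only in rows, so rows that do not move let the fingers close. It gives the time, the measured TCP pose, the force, the opening and the grip force at its end, in the units of the state.
- monitor.observe(): the state, without advancing time (a new reading comes with each control period).
- optics.grab_frame(name): name is "side" or "top" or "wrist"; returns a dict with "frame" (420x560x3 uint8, blue, green, red), "fovy" (degrees; the focal length in pixels is half the picture's height over the tangent of half this angle, whatever the lens; pixels are square), "cx", "cy" (the principal point, pixels), "R" (3x3) and "t" (3): a world point X has camera coordinates R X + t. Camera axes: x right, y down, z forward; pixel columns grow to the right and rows downward; lengths in m; the calibration is good to about 2 mm. A picture is of the moment at which its call begins. There is no depth.
- job_done(): hands the job in; it is judged then, once.
Trained networks look in the newest picture that a camera, given by its name, has taken for a name from the list of things; names that differ only in an ending like _2 or _b are one class to them, and where a whole thing is asked for, a point or a joint stands for the part that bears it (a point fixed in the world has none). Each returns a list of dicts, best first, with "p" (0 to 1); they miss things now and then, are a little off and sometimes report something else, mostly with a low value. They report only what shows in the picture. A call takes as long as a camera call. They do not tell look-alikes from the thing itself.
- optics.masks_of(name, camera): "region" (420x560 bool, what is visible of it) and "rect" ([left, top, width, height] in pixels, round what is visible of it).
The state is a dict: "clock": time; "qpos": joint angles; "qd": joint speeds; "joint_efforts": joint torques, N m; "position": TCP position; "tool_rot": TCP orientation; "force": force on the tool from outside, world axes, zero at the start; "moment": the same for the moment, N m; "grip_width": finger opening in m; "finger_force": force on a finger pad.
Only numpy, scipy, OpenCV 4.12 (cv2) and the standard library are available. Lean on these libraries where they do the work, as an engineer would, in place of code of your own. Each camera call takes 0.05 s, during which the arm holds its last target. There are 200 camera calls.

## Working session

There is one attempt and no reset: what is moved stays moved. The work goes in short steps, Python scripts to look and compute and a shell command to move; the robot and the scene stay as the last step left them, time stands still between calls to the robot, and variables do not carry over. Pictures are saved under pics/ and viewed, at most 13 in all, crops included, and the job is handed in when it is done.

```bash
mkdir -p pics; python3 - <<'E'
from workcell import monitor, optics
import cv2, numpy as np
s=monitor.observe(); print({k:np.round(v,3).tolist() for k,v in s.items()})
for n in ["side","top"]:
    f=optics.grab_frame(n); cv2.imwrite(f"pics/{n}0.png",f["frame"])
    print(n,f["fovy"],f["cx"],f["cy"],np.round(f["R"],4).tolist(),np.round(f["t"],4).tolist())
    for o in ["shield_base","carriage","small_can","medium_can","large_can","readout","flux_bottle","ball_jar","solder_reel","tape_roll"]:
        print(o,[(round(d["p"],2),d["rect"]) for d in optics.masks_of(o,n)][:3])
E
```

```text
{'clock': 0.0, 'qpos': [-1.258, 0.522, -0.036, 1.6, 0.021, 1.021, -0.113], 'qd': [-0.0, 0.002, -0.001, -0.0, 0.002, 0.0, -0.001], 'joint_efforts': [-0.001, -92.71, 1.98, -36.992, 0.018, 0.008, -0.0], 'position': [0.233, 0.579, 0.231], 'tool_rot': [-3.14, 0.0, 2.759], 'force': [-0.868, 0.017, 0.029], 'moment': [0.014, 0.051, -0.017], 'finger_force': 0.0, 'grip_width': 0.085}
side 51.42043683129341 280.95292532078827 213.39768362325054 [[-0.9986, -0.053, 0.0015], [-0.0358, 0.6534, -0.7562], [0.0391, -0.7552, -0.6543]] [0.5332, 0.164, 1.26]
shield_base [(0.92, [241.1, 226.2, 73.8, 43.3]), (0.64, [283.3, 238.5, 20.9, 11.3])]
carriage [(0.69, [282.1, 239.5, 28.7, 15.0]), (0.52, [204.6, 238.3, 16.9, 29.6])]
small_can [(0.87, [302.7, 174.3, 31.3, 33.7])]
medium_can [(0.85, [242.1, 164.0, 37.8, 35.8]), (0.8, [284.0, 115.9, 33.7, 30.1])]
large_can [(0.89, [212.0, 257.6, 63.2, 72.3])]
readout [(0.79, [307.1, 290.4, 49.5, 63.7])]
flux_bottle [(0.61, [205.2, 238.4, 17.2, 29.9]), (0.38, [240.5, 161.6, 38.5, 37.0])]
ball_jar [(0.85, [208.9, 203.6, 18.9, 26.6]), (0.26, [286.4, 237.7, 19.4, 9.8])]
s
[... 286 characters left out ...]
31.8, 186.7, 45.5, 57.6]), (0.56, [269.8, 154.6, 11.5, 15.6])]
carriage [(0.83, [240.3, 218.0, 13.5, 22.1])]
small_can [(0.73, [310.3, 232.5, 23.5, 33.4])]
medium_can [(0.84, [403.0, 208.1, 46.7, 42.1]), (0.6, [315.3, 178.3, 24.9, 32.8]), (0.26, [267.4, 154.0, 17.1, 15.4])]
large_can [(0.64, [163.5, 169.2, 49.3, 44.8]), (0.47, [357.3, 209.2, 23.7, 28.8]), (0.46, [228.8, 187.5, 50.1, 58.7])]
readout [(0.86, [153.9, 236.1, 44.2, 35.4]), (0.41, [241.9, 219.1, 15.0, 21.7])]
flux_bottle [(0.66, [225.5, 159.8, 6.9, 10.8]), (0.38, [268.4, 154.9, 13.8, 15.8])]
ball_jar [(0.57, [270.3, 155.6, 13.1, 17.3])]
solder_reel [(0.71, [137.8, 218.9, 15.4, 10.8])]
tape_roll [(0.52, [356.2, 207.9, 25.6, 28.1])]
```

```bash
python3 - <<'E'
import cv2
a=cv2.imread("pics/top0.png")[130:290,120:460]; cv2.imwrite("pics/topc.png",cv2.resize(a,None,fx=2.35,fy=2.35,interpolation=cv2.INTER_CUBIC))
a=cv2.imread("pics/side0.png")[100:390,180:380]; cv2.imwrite("pics/sidec.png",cv2.resize(a,None,fx=2.05,fy=2.05,interpolation=cv2.INTER_CUBIC))
E
```

```text
(no output)
```

View pics/topc.png

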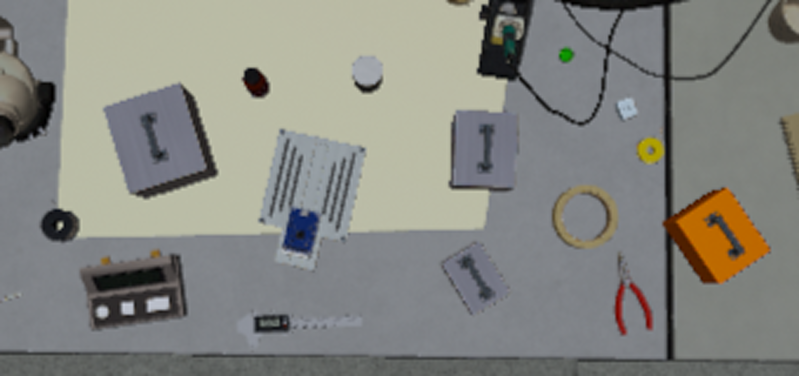

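View pics/sidec.png

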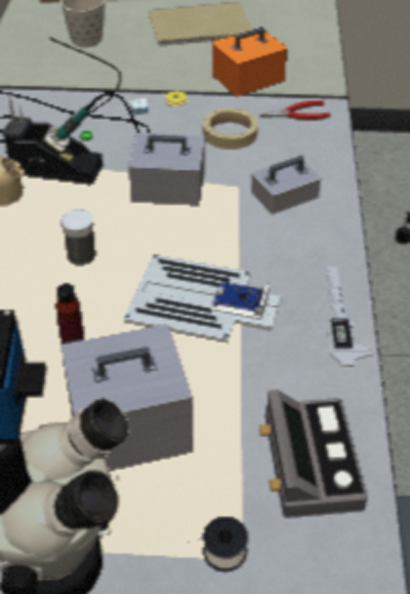

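Top picture (full-frame pixels): large can at (188,192), base at (254,215) with the tongue toward the robot and the blue board at (248,228). Medium can is grey at (327,194), and its orange look-alike is at (425,229). Small can is at (322,249), readout at (176,254), bottle at (229,165), jar at (276,161), reel at (145,226) and tape at (369,222). A microscope stands at far left (125,165).
Candidates for medium_can are grey (327,194) and orange (425,229), so I choose the grey one. The small and large cans have no rivals.

```bash
cat > h.py <<'E'
import numpy as np, cv2
from scipy.optimize import minimize
from workcell import monitor, optics
def box(lx,ly,z0,z1,x0=0,y0=0):
    return [[x0+a*lx/2,y0+b*ly/2,z] for a in(-1,1) for b in(-1,1) for z in(z0,z1)]
M={"shield_base":box(.156,.144,0,.012)+box(.054,.064,0,.012,-.105),
"small_can":box(.096,.070,0,.042)+box(.064,.01,.061,.070),
"medium_can":box(.118,.097,0,.077)+box(.064,.01,.096,.105),
"large_can":box(.140,.124,0,.112)+box(.064,.01,.131,.140),
"readout":box(.1,.15,0,.032)+box(.002,.15,.03,.062,.049)}
M={k:np.array(v) for k,v in M.items()}
CYL={"flux_bottle":(.0185,.102),"ball_jar":(.025,.076),"solder_reel":(.026,.037),"tape_roll":(.0515,.025)}
for k,(r,h) in CYL.items():
    a=np.linspace(0,2*np.pi,24,endpoint=False); M[k]=np.array([[r*np.cos(t),r*np.sin(t),z] for t in a for z in(0,h)])
def foc(f): return 210/np.tan(np.radians(f["fovy"])/2)
def proj(f,X):
    c=np.atleast_2d(X)@np.array(f["R"]).T+f["t"]; return c[:,:2]/c[:,2:]*foc(f)+[f["cx"],f["cy"]]
def ray(f,uv,z):
    R=np.array(f["R"]);o=-R.T@f["t"];d=R.T@np.array([(uv[0]-f["cx"])/foc(f),(uv[1]-f["cy"])/foc(f),1]);return o+d*(z-o[2])/d[2]
def hull(m):
    v,u=np.nonzero(m); p=np.concatenate([np.c_[u+a,v+b] for a in(-.5,.5) for b in(-.5,.5)]).astype(np.float32)
    return cv2.convexHull(p)
def place(P,q):
    c,s=np.cos(q[2]),np.sin(q[2]); return P@np.array([[c,s,0],[-s,c,0],[0,0,1]])+[q[0],q[1],q[3] if len(q)>3 else 0]
def fit(name,views,q0,yaws=(0,),z=0):
    P=M[name]
    def cost(q):
        t=0
        for f,H in views:
            h=cv2.convexHull(proj(f,place(P,[*q[:2],q[2]/4,z])).astype(np.float32))
            a=cv2.intersectConvexConvex(h,H)[0]; t+=1-a/(cv2.contourArea(h)+cv2.contourArea(H)-a)
        return t/len(views)
    best=min((minimize(cost,[q0[0],q0[1],4*(y)],method="Nelder-Mead",options=dict(initial_simplex=np.array([[q0[0],q0[1],4*y],[q0[0]+.02,q0[1],4*y],[q0[0],q0[1]+.02,4*y],[q0[0],q0[1],4*y+.8]]),xatol=1e-5,fatol=1e-6)) for y in yaws),key=lambda r:r.fun)
    q=best.x.copy(); q[2]/=4; return q,best.fun
E
python3 - <<'E'
from h import *
F={n:optics.grab_frame(n) for n in("top","side")}
pick={"medium_can":(327,194),"large_can":(188,192)}
for o in M:
    vs={}
    for n in F:
        L=optics.masks_of(o,n)
        if not L: continue
        i=0
        if o=="medium_can": i=min(range(len(L)),key=lambda i:abs(L[i]["rect"][0]-(315 if n=="top" else 242)))
        vs[n]=(F[n],hull(L[i]["region"]),L[i]["rect"])
    r=vs["top"][2]; q0=ray(F["top"],(r[0]+r[2]/2,r[1]+r[3]/2),.03)
    for sel in (["top"],["side"],["top","side"]):
        if not all(s in vs for s in sel): continue
        q,c=fit(o,[vs[s][:2] for s in sel],q0,np.arange(-1.4,1.5,.4) if o not in("readout","shield_base") else (-.5,0,.5))
        print(o,sel,np.round(q,4),round(c,3))
E
```

```text
shield_base ['top'] [ 0.5674 -0.0688 -0.2144] 0.036
shield_base ['side'] [ 0.5672 -0.0679 -0.1973] 0.036
shield_base ['top', 'side'] [ 0.5672 -0.0681 -0.2053] 0.037
small_can ['top'] [ 0.42   -0.3275  0.5347] 0.076
small_can ['side'] [ 0.4197 -0.3274 -1.4   ] 1.0
small_can ['top', 'side'] [ 0.42   -0.3275  0.5347] 0.538
medium_can ['top'] [ 0.4224 -0.32    1.1554] 0.447
medium_can ['side'] [ 0.4122 -0.3333 -1.4   ] 1.0
medium_can ['top', 'side'] [ 0.4224 -0.32    1.1554] 0.724
large_can ['top'] [0.6263 0.1654 0.3195] 0.026
large_can ['side'] [0.6286 0.1668 0.3189] 0.075
large_can ['top', 'side'] [0.6271 0.1657 0.3195] 0.056
readout ['top'] [0.3913 0.2094 0.1344] 0.097
readout ['side'] [ 0.3589  0.0851 -0.1011] 0.958
readout ['top', 'side'] [0.3913 0.2094 0.1339] 0.532
flux_bottle ['top'] [ 0.7202  0.0195 -1.166 ] 0.194
flux_bottle ['side'] [0.7266 0.0198 0.5452] 0.185
flux_bottle ['top', 'side'] [0.7251 0.0226 1.4282] 0.204
ball_jar ['top'] [ 0.7403 -0.1548  1.1517] 0.138
ball_jar ['side'] [ 0.7426 -0.1563  0.7617] 0.037
ball_jar ['top', 'side'] [ 0.7424 -0.1553 -0.2928] 0.092
solder_reel ['top'] [0.4967 0.3335 1.3679] 0.097
solder_reel ['side'] [0.4967 0.3358 0.3589] 0.092
solder_reel ['top', 'side'] [0.4967 0.3348 1.1443] 0.101
tape_roll ['top'] [ 0.5182 -0.5045  1.5437] 0.039
tape_roll ['side'] [ 0.5197 -0.5034 -0.5951] 0.066
tape_roll ['top', 'side'] [ 0.5184 -0.5043  0.7129] 0.055
```

```bash
cat >> h.py <<'E'
def plan(targets):
    """targets: (x,y,z,yaw,n) -> prints rows in the tool's axes (tool pointing down), correcting tilt in first leg's first row"""
    s=monitor.observe(); p=np.array(s["position"]); r=s["tool_rot"]; yaw=r[2]
    print("now",np.round(p,4),np.round(r,4),"F",np.round(s["force"],1),"w",round(s["grip_width"],4),"t",round(s["clock"],2))
    for x,y,z,ty,n in targets:
        d=np.array([x,y,z])-p; dy=(ty-yaw+np.pi/2)%np.pi-np.pi/2
        st=d/n; rows=[]
        for i in range(n):
            c,sn=np.cos(yaw),np.sin(yaw)
            rows.append([100*(c*st[0]+sn*st[1]),100*(sn*st[0]-c*st[1]),-100*st[2],-dy/n]); yaw+=dy/n
        print(n,"rows:",*[("dx %.2f dy %.2f dz %.2f wz %.3f"%tuple(a)) for a in rows],sep="\n  "); p=np.array([x,y,z])
E
python3 - <<'E'
from h import *
plan([(.40,.35,.231,-.383,5),(.44,-.04,.231,-.205,7)])
f=optics.grab_frame("wrist"); s=monitor.observe(); R=np.array(f["R"]);print(-R.T@f["t"],R,f["fovy"])
f=optics.grab_frame("top");print(ray(f,(326,194),.105),ray(f,(327,194),.077))
E
```

```text
now [0.2335 0.5797 0.2313] [-3.1415  0.      2.7587] F [ 0.1 -0.1  1.1] w 0.0854 t 2.1
5
  rows:
  dx -4.81 dy -3.02 dz 0.01 wz 0.000
  dx -4.81 dy -3.02 dz 0.01 wz 0.000
  dx -4.81 dy -3.02 dz 0.01 wz 0.000
  dx -4.81 dy -3.02 dz 0.01 wz 0.000
  dx -4.81 dy -3.02 dz 0.01 wz 0.000
7
  rows:
  dx -2.61 dy -4.95 dz -0.00 wz -0.025
  dx -2.49 dy -5.02 dz -0.00 wz -0.025
  dx -2.36 dy -5.08 dz -0.00 wz -0.025
  dx -2.23 dy -5.14 dz -0.00 wz -0.025
  dx -2.10 dy -5.19 dz -0.00 wz -0.025
  dx -1.96 dy -5.25 dz -0.00 wz -0.025
  dx -1.83 dy -5.29 dz -0.00 wz -0.025
[0.17257019 0.60227715 0.37402246] [[ 0.37416177  0.92736261  0.00124949]
 [ 0.89418616 -0.36113263  0.26460222]
 [ 0.24583344 -0.09788676 -0.96435683]] 64.87537114403176
[ 0.61276446 -0.33469898  0.105     ] [ 0.61621228 -0.3414439   0.077     ]
```

```bash
python3 -m handwheel '[{"dx":-4.8,"dy":-3,"claw":0},{"dx":-4.8,"dy":-3},{"dx":-4.8,"dy":-3},{"dx":-4.8,"dy":-3},{"dx":-4.8,"dy":-3}]' 40; python3 -m handwheel '[{"dx":-2.6,"dy":-4.95,"wz":-0.025},{"dx":-2.5,"dy":-5,"wz":-0.025},{"dx":-2.35,"dy":-5.1,"wz":-0.025},{"dx":-2.2,"dy":-5.15,"wz":-0.025},{"dx":-2.1,"dy":-5.2,"wz":-0.025},{"dx":-1.95,"dy":-5.25,"wz":-0.025},{"dx":-1.85,"dy":-5.3,"wz":-0.025},{}]'
cat >> h.py <<'E'
def look(name,cam="wrist",z=0,q0=None,yaws=(-.2,),i=0,save=None):
    f=optics.grab_frame(cam); L=optics.masks_of(name,cam)
    if save: cv2.imwrite("pics/"+save,f["frame"])
    print(name,[(round(d["p"],2),np.round(d["rect"]).tolist()) for d in L][:3])
    if L:
        q,c=fit(name,[(f,hull(L[i]["region"]))],q0,yaws,z); print("  fit",np.round(q,4),round(c,3))
        return f,q
    return f,None
E
python3 - <<'E'
from h import *
f,q=look("shield_base",q0=(.567,-.068),save="w1.png"); print(monitor.observe()["position"])
L=optics.masks_of("carriage","wrist"); print([(round(d["p"],2),d["rect"]) for d in L][:3])
E
```

```text
shield_base []
[0.23342304 0.57975488 0.23129662]
[]schema error: expected keys dx, dy, dz, wx, wy, wz, claw
schema error: expected keys dx, dy, dz, wx, wy, wz, claw
```

View pics/w1.png

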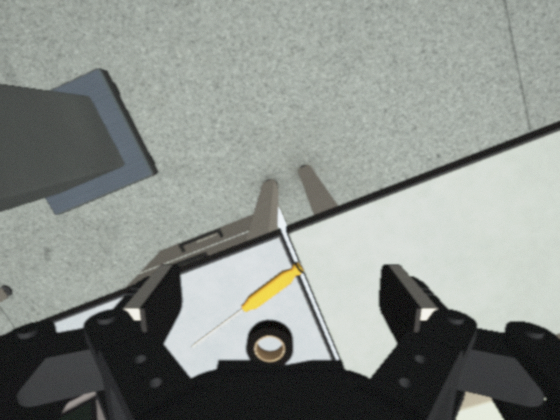

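The wrist camera sits on the tool's +x side and the fingers show at the bottom of its picture. The rows need all seven keys, so I resend the move in full.

```bash
python3 -m handwheel '[{"dx":-4.8,"dy":-3,"dz":0,"wx":0,"wy":0,"wz":0,"claw":0},{"dx":-4.8,"dy":-3,"dz":0,"wx":0,"wy":0,"wz":0,"claw":0},{"dx":-4.8,"dy":-3,"dz":0,"wx":0,"wy":0,"wz":0,"claw":0},{"dx":-4.8,"dy":-3,"dz":0,"wx":0,"wy":0,"wz":0,"claw":0},{"dx":-4.8,"dy":-3,"dz":0,"wx":0,"wy":0,"wz":0,"claw":0}]' 40; python3 -m handwheel '[{"dx":-2.6,"dy":-4.95,"dz":0,"wx":0,"wy":0,"wz":-0.025,"claw":0},{"dx":-2.5,"dy":-5,"dz":0,"wx":0,"wy":0,"wz":-0.025,"claw":0},{"dx":-2.35,"dy":-5.1,"dz":0,"wx":0,"wy":0,"wz":-0.025,"claw":0},{"dx":-2.2,"dy":-5.15,"dz":0,"wx":0,"wy":0,"wz":-0.025,"claw":0},{"dx":-2.1,"dy":-5.2,"dz":0,"wx":0,"wy":0,"wz":-0.025,"claw":0},{"dx":-1.95,"dy":-5.25,"dz":0,"wx":0,"wy":0,"wz":-0.025,"claw":0},{"dx":-1.85,"dy":-5.3,"dz":0,"wx":0,"wy":0,"wz":-0.025,"claw":0}]'
python3 - <<'E'
from h import *
b=np.array([.5672,-.0681]);u=np.array([np.cos(-.205),np.sin(-.205)])
s=b-.150*u; e=b-.040*u
print(s,e, monitor.observe()["qpos"]); plan([(*s,.12,-.205,3),(*s,.027,-.205,3),(*e,.027,-.205,6)])
E
```

```text
clock: 2.98
position: [0.401, 0.3494, 0.2315]
tool_rot: [3.141, 0.0, 2.759]
force: [1.1, 1.2, 0.2]
grip_width: 0.0002
finger_force: 0.0
clock: 3.85
position: [0.4395, -0.041, 0.2316]
tool_rot: [3.141, 0.001, 2.935]
force: [1.8, 0.4, 0.0]
grip_width: 0.0004
finger_force: 0.0
[ 0.42034085 -0.03756493] [ 0.52803756 -0.05995731] [-0.1836867   0.23010386  0.16826693  2.06630634 -0.05115625  0.84804663
  1.37799638]
now [ 0.4395 -0.041   0.2316] [3.1412e+00 9.0000e-04 2.9347e+00] F [1.8 0.4 0. ] w 0.0004 t 3.85
3
  rows:
  dx 0.65 dy -0.02 dz 3.72 wz -0.001
  dx 0.65 dy -0.02 dz 3.72 wz -0.001
  dx 0.65 dy -0.02 dz 3.72 wz -0.001
3
  rows:
  dx 0.00 dy 0.00 dz 3.10 wz -0.000
  dx 0.00 dy 0.00 dz 3.10 wz -0.000
  dx 0.00 dy 0.00 dz 3.10 wz -0.000
6
  rows:
  dx -1.83 dy 0.00 dz -0.00 wz -0.000
  dx -1.83 dy 0.00 dz -0.00 wz -0.000
  dx -1.83 dy 0.00 dz -0.00 wz -0.000
  dx -1.83 dy 0.00 dz -0.00 wz -0.000
  dx -1.83 dy 0.00 dz -0.00 wz -0.000
  dx -1.83 dy 0.00 dz -0.00 wz -0.000
```

```bash
python3 -m handwheel '[{"dx":0.65,"dy":0,"dz":3.7,"wx":0,"wy":0,"wz":0,"claw":0},{"dx":0.65,"dy":0,"dz":3.7,"wx":0,"wy":0,"wz":0,"claw":0},{"dx":0.65,"dy":0,"dz":3.7,"wx":0,"wy":0,"wz":0,"claw":0},{"dx":0,"dy":0,"dz":4,"wx":0,"wy":0,"wz":0,"claw":0},{"dx":0,"dy":0,"dz":4,"wx":0,"wy":0,"wz":0,"claw":0},{"dx":0,"dy":0,"dz":1.3,"wx":0,"wy":0,"wz":0,"claw":0}]' && python3 -m handwheel '[{"dx":-1,"dy":0,"dz":0,"wx":0,"wy":0,"wz":0,"claw":0},{"dx":-1,"dy":0,"dz":0,"wx":0,"wy":0,"wz":0,"claw":0},{"dx":-1.3,"dy":0,"dz":0,"wx":0,"wy":0,"wz":0,"claw":0},{"dx":-1.3,"dy":0,"dz":0,"wx":0,"wy":0,"wz":0,"claw":0},{"dx":-1.3,"dy":0,"dz":0,"wx":0,"wy":0,"wz":0,"claw":0},{"dx":-1.3,"dy":0,"dz":0,"wx":0,"wy":0,"wz":0,"claw":0},{"dx":-1.3,"dy":0,"dz":0,"wx":0,"wy":0,"wz":0,"claw":0}]'
```

```text
clock: 4.6
position: [0.4195, -0.0353, 0.0258]
tool_rot: [-3.141, -0.003, 2.934]
force: [0.1, -0.2, 0.9]
grip_width: -0.0005
finger_force: 0.0
clock: 5.48
position: [0.5043, -0.053, 0.0273]
tool_rot: [-3.142, -0.0, 2.934]
force: [-2.8, 0.4, 0.8]
grip_width: 0.0002
finger_force: 1.2
```

```bash
python3 -m handwheel '[{"dx":-0.7,"dy":0,"dz":0,"wx":0,"wy":0,"wz":0,"claw":0},{"dx":-0.5,"dy":0,"dz":0,"wx":0,"wy":0,"wz":0,"claw":0},{"dx":-0.2,"dy":0,"dz":0,"wx":0,"wy":0,"wz":0,"claw":0}]' ; python3 -m handwheel '[{"dx":-0.2,"dy":0,"dz":0,"wx":0,"wy":0,"wz":0,"claw":0},{"dx":-0.1,"dy":0,"dz":0,"wx":0,"wy":0,"wz":0,"claw":0}]'
```

```text
clock: 5.85
position: [0.5173, -0.0557, 0.0272]
tool_rot: [-3.142, -0.0, 2.934]
force: [-1.7, 1.2, 0.4]
grip_width: -0.0001
finger_force: 0.8
clock: 6.1
position: [0.519, -0.0561, 0.0271]
tool_rot: [-3.141, -0.002, 2.934]
force: [-10.1, 1.1, 7.2]
grip_width: -0.0002
finger_force: 5.2
```

```bash
python3 -m handwheel '[{"dx":-0.15,"dy":0,"dz":0,"wx":0,"wy":0,"wz":0,"claw":0},{"dx":0,"dy":0,"dz":0,"wx":0,"wy":0,"wz":0,"claw":0}]' ; python3 -m handwheel '[{"dx":2,"dy":0,"dz":0,"wx":0,"wy":0,"wz":0,"claw":0},{"dx":1,"dy":0,"dz":-4,"wx":0,"wy":0,"wz":0,"claw":30},{"dx":-1,"dy":0,"dz":-6,"wx":0,"wy":0,"wz":0,"claw":100},{"dx":-4,"dy":1,"dz":-4.5,"wx":0,"wy":0,"wz":0,"claw":100},{"dx":-4,"dy":1,"dz":-4.5,"wx":0,"wy":0,"wz":0,"claw":100},{"dx":-4,"dy":1,"dz":-3,"wx":0,"wy":0,"wz":0,"claw":100},{"dx":0,"dy":0,"dz":0,"wx":0,"wy":0,"wz":0,"claw":100}]'
python3 - <<'E'
from h import *
f,q=look("shield_base",q0=(.567,-.068),save="w2.png")
L=optics.masks_of("carriage","wrist"); print([(round(d["p"],2),np.round(d["rect"])) for d in L][:3])
plan([(.44,-.30,.23,.53,8)])
E
```

```text
clock: 6.35
position: [0.519, -0.0561, 0.027]
tool_rot: [-3.141, -0.005, 2.934]
force: [-14.6, 4.5, 10.7]
grip_width: 0.0003
finger_force: 7.7
clock: 7.22
position: [0.6284, -0.0476, 0.2492]
tool_rot: [3.141, 0.004, 2.934]
force: [-1.4, -0.0, -1.6]
grip_width: 0.0853
finger_force: 0.0
shield_base [(0.9, [183.0, 0.0, 133.0, 195.0]), (0.57, [2.0, 19.0, 38.0, 83.0])]
  fit [ 0.5687 -0.07   -0.206 ] 0.022
[(0.87, array([224.,  92.,  50.,  75.]))]
now [ 0.6246 -0.048   0.2465] [-3.1412e+00 -1.5000e-03  2.9336e+00] F [ 0.1 -0.3 -0.7] w 0.0855 t 7.38
8
  rows:
  dx 1.61 dy -3.56 dz 0.21 wz -0.092
  dx 1.93 dy -3.40 dz 0.21 wz -0.092
  dx 2.23 dy -3.20 dz 0.21 wz -0.092
  dx 2.52 dy -2.98 dz 0.21 wz -0.092
  dx 2.78 dy -2.74 dz 0.21 wz -0.092
  dx 3.02 dy -2.47 dz 0.21 wz -0.092
  dx 3.24 dy -2.18 dz 0.21 wz -0.092
  dx 3.43 dy -1.87 dz 0.21 wz -0.092
```

View pics/w2.png

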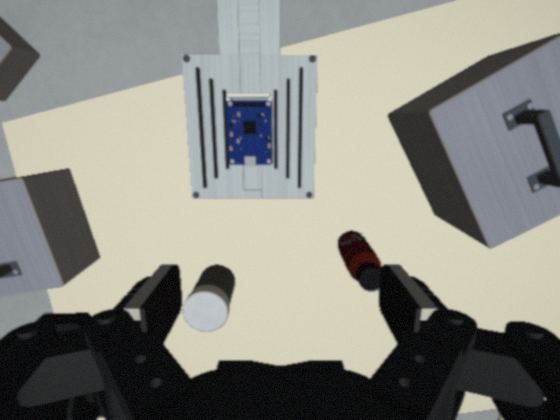

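The carriage is home: push plate at row 97 and board down to row 167, centred on the deck near (250,127). I refine the base pose from its rails.

```bash
python3 - <<'E'
import re
s=open("h.py").read()
s=s.replace("        t=0\n        for f,H in views:\n            h=cv2.convexHull(proj(f,place(P,[*q[:2],q[2]/4,z])).astype(np.float32))\n",
"""        t=0
        for f,H in views:
            h=cv2.convexHull(proj(f,place(P,[*q[:2],q[2]/4,z])).astype(np.float32))
            n,h=cv2.intersectConvexConvex(h,np.float32([[-.5,-.5],[559.5,-.5],[559.5,419.5],[-.5,419.5]]))
            if n<=0: t+=1; continue
""")
s+='''
def railfit(f,q0,r=.012):
    """base pose from the black rails: correlate darkness with rendered rails"""
    g=255-cv2.cvtColor(f["frame"],cv2.COLOR_BGR2GRAY).astype(np.float32)
    S=4; rails=[np.array(box(L,.004,.012,.019,0,sg*y)) for y,L in((.0275,.085),(.041,.107),(.0545,.129)) for sg in(-1,1)]
    deck=np.array(box(.150,.138,.012,.012))
    def ren(Ps,q):
        m=np.zeros((420*S,560*S),np.uint8)
        for P in Ps:
            h=cv2.convexHull(proj(f,place(P,q)).astype(np.float32))
            cv2.fillConvexPoly(m,np.int32(np.round(((h+.5)*S-.5)*16)),255,shift=4)
        return cv2.resize(m,(560,420),interpolation=cv2.INTER_AREA).astype(np.float32)/255
    # deck mask without the carriage zone
    keep=(ren([deck],q0)>.9)&(ren([np.array(box(.16,.051,.012,.041))],q0)<.01)
    def cost(x):
        m=ren(rails,[x[0],x[1],x[2]/4])[keep]; return -np.corrcoef(m,g[keep])[0,1]
    best=min((minimize(cost,[q0[0]+a,q0[1]+b,4*q0[2]],method="Nelder-Mead",options=dict(initial_simplex=np.array([[q0[0]+a,q0[1]+b,4*q0[2]],[q0[0]+a+.002,q0[1]+b,4*q0[2]],[q0[0]+a,q0[1]+b+.002,4*q0[2]],[q0[0]+a,q0[1]+b,4*q0[2]+.08]]),xatol=2e-5,fatol=1e-6)) for a in(-.002,.001) for b in(-.002,.001)),key=lambda r:r.fun)
    q=best.x.copy(); q[2]/=4; print("rails",np.round(q,4),round(-best.fun,3)); return q
'''
open("h.py","w").write(s)
from h import *
f,q=look("shield_base",q0=(.567,-.068)); railfit(f,q)
E
```

```text
shield_base [(0.93, [183.0, 0.0, 136.0, 203.0])]
  fit [ 0.567  -0.0696 -0.2102] 0.016
rails [ 0.5669 -0.0694 -0.2064] 0.932
```

```bash
python3 -m handwheel '[{"dx":1.6,"dy":-3.55,"dz":0.2,"wx":0,"wy":0,"wz":-0.092,"claw":100},{"dx":1.95,"dy":-3.4,"dz":0.2,"wx":0,"wy":0,"wz":-0.092,"claw":100},{"dx":2.25,"dy":-3.2,"dz":0.2,"wx":0,"wy":0,"wz":-0.092,"claw":100},{"dx":2.5,"dy":-3,"dz":0.2,"wx":0,"wy":0,"wz":-0.092,"claw":100},{"dx":2.8,"dy":-2.75,"dz":0.2,"wx":0,"wy":0,"wz":-0.092,"claw":100},{"dx":3,"dy":-2.45,"dz":0.2,"wx":0,"wy":0,"wz":-0.092,"claw":100},{"dx":3.25,"dy":-2.2,"dz":0.2,"wx":0,"wy":0,"wz":-0.092,"claw":100},{"dx":3.45,"dy":-1.85,"dz":0.2,"wx":0,"wy":0,"wz":-0.092,"claw":100}]'
python3 - <<'E'
from h import *
f,q=look("small_can",q0=(.42,-.3275),yaws=(.53,),save="w3.png")
print(monitor.observe()["qpos"])
plan([(*q[:2],.10,q[2],5),(*q[:2],.0465,q[2],4)])
E
```

```text
clock: 8.48
position: [0.4455, -0.2912, 0.2307]
tool_rot: [3.14, -0.003, -2.639]
force: [-0.1, 0.6, -0.7]
grip_width: 0.0855
finger_force: 0.0
small_can [(0.97, [221.0, 99.0, 76.0, 101.0])]
  fit [ 0.4209 -0.3306  0.5528] 0.023
[ 0.54076378  0.37763018 -0.08856723  1.83951226  0.04152603  0.92933104
  2.49976902]
now [ 0.4439 -0.2939  0.2308] [ 3.1394e+00 -2.3000e-03 -2.6461e+00] F [-0.2  0.3  0.4] w 0.0853 t 8.57
5
  rows:
  dx 0.75 dy -0.43 dz 2.62 wz -0.011
  dx 0.76 dy -0.42 dz 2.62 wz -0.011
  dx 0.76 dy -0.41 dz 2.62 wz -0.011
  dx 0.77 dy -0.40 dz 2.62 wz -0.011
  dx 0.77 dy -0.39 dz 2.62 wz -0.011
4
  rows:
  dx -0.00 dy 0.00 dz 1.34 wz -0.000
  dx -0.00 dy 0.00 dz 1.34 wz -0.000
  dx -0.00 dy 0.00 dz 1.34 wz -0.000
  dx -0.00 dy 0.00 dz 1.34 wz -0.000
```

View pics/w3.png

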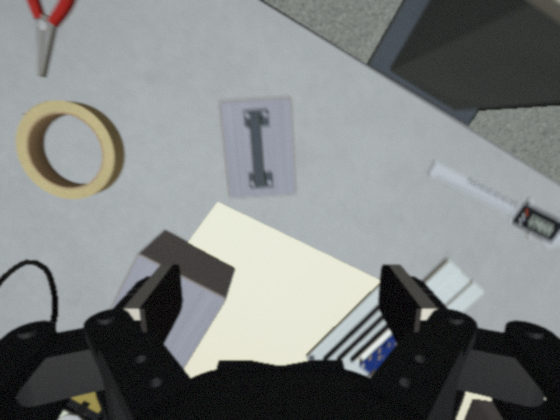

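The small can's handle is at (259,150). Joint 7 is nearly at its limit, so I turn the tool half a turn the other way (about -π) and look again.

```bash
python3 -m handwheel '[{"dx":0,"dy":0,"dz":0,"wx":0,"wy":0,"wz":0.18,"claw":100},{"dx":0,"dy":0,"dz":0,"wx":0,"wy":0,"wz":0.18,"claw":100},{"dx":0,"dy":0,"dz":0,"wx":0,"wy":0,"wz":0.18,"claw":100},{"dx":0,"dy":0,"dz":0,"wx":0,"wy":0,"wz":0.18,"claw":100},{"dx":0,"dy":0,"dz":0,"wx":0,"wy":0,"wz":0.18,"claw":100},{"dx":0,"dy":0,"dz":0,"wx":0,"wy":0,"wz":0.18,"claw":100},{"dx":0,"dy":0,"dz":0,"wx":0,"wy":0,"wz":0.18,"claw":100},{"dx":0,"dy":0,"dz":0,"wx":0,"wy":0,"wz":0.18,"claw":100}]'
python3 -m handwheel '[{"dx":0,"dy":0,"dz":0,"wx":0,"wy":0,"wz":0.18,"claw":100},{"dx":0,"dy":0,"dz":0,"wx":0,"wy":0,"wz":0.18,"claw":100},{"dx":0,"dy":0,"dz":0,"wx":0,"wy":0,"wz":0.18,"claw":100},{"dx":0,"dy":0,"dz":0,"wx":0,"wy":0,"wz":0.18,"claw":100},{"dx":0,"dy":0,"dz":0,"wx":0,"wy":0,"wz":0.18,"claw":100},{"dx":0,"dy":0,"dz":0,"wx":0,"wy":0,"wz":0.18,"claw":100},{"dx":0,"dy":0,"dz":0,"wx":0,"wy":0,"wz":0.18,"claw":100},{"dx":0,"dy":0,"dz":0,"wx":0,"wy":0,"wz":0.18,"claw":100}]'
python3 -m handwheel '[{"dx":-4,"dy":0,"dz":2,"wx":0,"wy":0,"wz":0.18,"claw":100},{"dx":-3.5,"dy":-1.5,"dz":2,"wx":0,"wy":0,"wz":0,"claw":100},{"dx":0,"dy":0,"dz":0,"wx":0,"wy":0,"wz":0,"claw":100}]'
python3 - <<'E'
from h import *
print(monitor.observe()["position"],monitor.observe()["tool_rot"])
f,q=look("small_can",q0=(.42,-.3275),yaws=(.53,),save="w4.png")
q=(q+[.4209,-.3306,.5528])/2; print(q)
plan([(*q[:2],.10,q[2],4),(*q[:2],.0465,q[2],4)])
E
```

```text
clock: 9.57
position: [0.4473, -0.2895, 0.231]
tool_rot: [-3.141, -0.002, 2.196]
force: [-0.3, 0.8, -0.4]
grip_width: 0.0853
finger_force: 0.0
clock: 10.58
position: [0.4473, -0.2896, 0.2311]
tool_rot: [-3.139, 0.0, 0.756]
force: [-0.7, 0.0, 0.9]
grip_width: 0.0857
finger_force: 0.0
clock: 10.95
position: [0.3781, -0.3242, 0.1904]
tool_rot: [-3.137, 0.002, 0.579]
force: [0.4, -0.7, 0.3]
grip_width: 0.0853
finger_force: 0.0
[ 0.37812196 -0.32424592  0.1903515 ] [-3.13739265e+00  2.05157357e-03  5.78883198e-01]
small_can [(0.58, [269.0, 105.0, 86.0, 111.0])]
  fit [ 0.4207 -0.3294  0.5599] 0.018
[ 0.42081017 -0.33002264  0.55633994]
now [ 0.3812 -0.3242  0.1914] [-3.1398e+00  5.0000e-04  5.8210e-01] F [ 0.1  0.3 -0.2] w 0.0856 t 11.05
4
  rows:
  dx 0.75 dy 0.67 dz 2.29 wz 0.006
  dx 0.75 dy 0.66 dz 2.29 wz 0.006
  dx 0.76 dy 0.66 dz 2.29 wz 0.006
  dx 0.76 dy 0.65 dz 2.29 wz 0.006
4
  rows:
  dx 0.00 dy 0.00 dz 1.34 wz -0.000
  dx 0.00 dy 0.00 dz 1.34 wz -0.000
  dx 0.00 dy 0.00 dz 1.34 wz -0.000
  dx 0.00 dy 0.00 dz 1.34 wz -0.000
```

```bash
python3 -m handwheel '[{"dx":0.75,"dy":0.65,"dz":2.3,"wx":0,"wy":0,"wz":0.006,"claw":100},{"dx":0.75,"dy":0.65,"dz":2.3,"wx":0,"wy":0,"wz":0.006,"claw":100},{"dx":0.75,"dy":0.65,"dz":2.3,"wx":0,"wy":0,"wz":0.006,"claw":100},{"dx":0.75,"dy":0.65,"dz":2.3,"wx":0,"wy":0,"wz":0.006,"claw":60},{"dx":0,"dy":0,"dz":2,"wx":0,"wy":0,"wz":0,"claw":60},{"dx":0,"dy":0,"dz":2,"wx":0,"wy":0,"wz":0,"claw":60},{"dx":0,"dy":0,"dz":0,"wx":0,"wy":0,"wz":0,"claw":60}]' 60
python3 - <<'E'
from h import *
plan([(.4208,-.33,.048,.5563,2)])
E
```

```text
clock: 11.92
position: [0.4203, -0.3293, 0.0585]
tool_rot: [-3.138, 0.001, 0.559]
force: [-0.4, -0.7, 0.7]
grip_width: 0.0514
finger_force: 0.0
now [ 0.4203 -0.3293  0.0585] [-3.1385e+00  1.5000e-03  5.5930e-01] F [-0.4 -0.7  0.7] w 0.0514 t 11.93
2
  rows:
  dx 0.00 dy 0.04 dz 0.53 wz 0.001
  dx 0.00 dy 0.04 dz 0.53 wz 0.001
```

```bash
python3 -m handwheel '[{"dx":0,"dy":0.05,"dz":0.5,"wx":0,"wy":0,"wz":0,"claw":60},{"dx":0,"dy":0,"dz":0.5,"wx":0,"wy":0,"wz":0,"claw":0},{"dx":0,"dy":0,"dz":0,"wx":0,"wy":0,"wz":0,"claw":0},{"dx":0,"dy":0,"dz":0,"wx":0,"wy":0,"wz":0,"claw":0},{"dx":0,"dy":0,"dz":0,"wx":0,"wy":0,"wz":0,"claw":0}]' 60
python3 -m handwheel '[{"dx":0,"dy":0,"dz":-2,"wx":0,"wy":0,"wz":0,"claw":0},{"dx":0,"dy":0,"dz":-4,"wx":0,"wy":0,"wz":0,"claw":0},{"dx":0,"dy":0,"dz":-4,"wx":0,"wy":0,"wz":0,"claw":0},{"dx":0,"dy":0,"dz":-5,"wx":0,"wy":0,"wz":0,"claw":0}]'
python3 - <<'E'
from h import *
plan([(.43,-.05,.22,-.206,7)])
E
```

```text
clock: 12.55
position: [0.4201, -0.3306, 0.0493]
tool_rot: [-3.14, 0.001, 0.558]
force: [0.4, 0.2, -3.2]
grip_width: 0.0088
finger_force: 58.5
clock: 13.05
position: [0.4199, -0.3305, 0.2002]
tool_rot: [-3.139, 0.002, 0.558]
force: [0.7, -0.7, -2.3]
grip_width: 0.0085
finger_force: 58.7
now [ 0.4199 -0.3305  0.2002] [-3.1388e+00  1.6000e-03  5.5800e-01] F [ 0.7 -0.7 -2.3] w 0.0085 t 13.05
7
  rows:
  dx 2.24 dy -3.32 dz -0.28 wz 0.109
  dx 1.87 dy -3.55 dz -0.28 wz 0.109
  dx 1.47 dy -3.73 dz -0.28 wz 0.109
  dx 1.06 dy -3.87 dz -0.28 wz 0.109
  dx 0.63 dy -3.96 dz -0.28 wz 0.109
  dx 0.19 dy -4.00 dz -0.28 wz 0.109
  dx -0.24 dy -4.00 dz -0.28 wz 0.109
```

```bash
python3 -m handwheel '[{"dx":2.25,"dy":-3.3,"dz":-0.3,"wx":0,"wy":0,"wz":0.109,"claw":0},{"dx":1.9,"dy":-3.55,"dz":-0.3,"wx":0,"wy":0,"wz":0.109,"claw":0},{"dx":1.45,"dy":-3.75,"dz":-0.3,"wx":0,"wy":0,"wz":0.109,"claw":0},{"dx":1.05,"dy":-3.85,"dz":-0.3,"wx":0,"wy":0,"wz":0.109,"claw":0},{"dx":0.65,"dy":-3.95,"dz":-0.3,"wx":0,"wy":0,"wz":0.109,"claw":0},{"dx":0.2,"dy":-4,"dz":-0.3,"wx":0,"wy":0,"wz":0.109,"claw":0},{"dx":-0.25,"dy":-4,"dz":-0.3,"wx":0,"wy":0,"wz":0.109,"claw":0},{"dx":0,"dy":0,"dz":0,"wx":0,"wy":0,"wz":0,"claw":0}]'
python3 - <<'E'
from h import *
f,q=look("shield_base",q0=(.567,-.069),save="w5.png"); railfit(f,[.567,-.069,-.206])
b=np.array([.567,-.069,-.206])
plan([(*b[:2],.20,b[2],4)])
E
```

```text
clock: 14.05
position: [0.4309, -0.0475, 0.2204]
tool_rot: [-3.14, 0.002, -0.201]
force: [-0.5, -0.4, -2.3]
grip_width: 0.0085
finger_force: 58.8
shield_base [(0.68, [197.0, 2.0, 154.0, 150.0])]
  fit [ 0.5916 -0.0742 -0.2051] 0.053
rails [ 0.5673 -0.0699 -0.2086] 0.939
now [ 0.4307 -0.0504  0.2205] [-3.1409e+00  1.9000e-03 -2.0290e-01] F [-0.1 -0.6 -2.5] w 0.009 t 14.15
4
  rows:
  dx 3.43 dy -0.23 dz 0.51 wz 0.001
  dx 3.43 dy -0.23 dz 0.51 wz 0.001
  dx 3.43 dy -0.24 dz 0.51 wz 0.001
  dx 3.43 dy -0.24 dz 0.51 wz 0.001
```

View pics/w5.png

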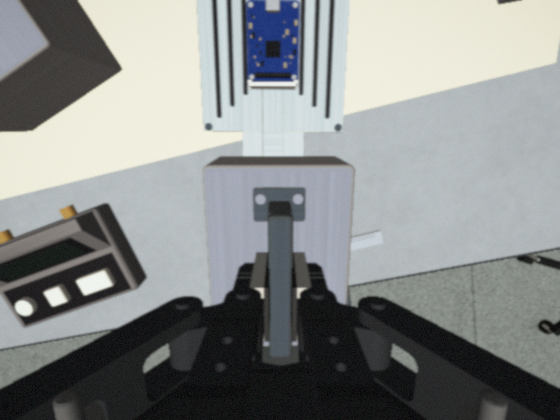

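The picture shows the can held square, handle at (280,270). The board is home at (272,45), between the rails. Both rail fits agree: base at (0.567,-0.0697), yaw -0.2075.

```bash
python3 -m handwheel '[{"dx":3.4,"dy":-0.25,"dz":0.5,"wx":0,"wy":0,"wz":0.001,"claw":0},{"dx":3.4,"dy":-0.25,"dz":0.5,"wx":0,"wy":0,"wz":0.001,"claw":0},{"dx":3.4,"dy":-0.25,"dz":1,"wx":0,"wy":0,"wz":0.001,"claw":0},{"dx":3.4,"dy":-0.2,"dz":3,"wx":0,"wy":0,"wz":0.001,"claw":0},{"dx":0,"dy":0,"dz":3,"wx":0,"wy":0,"wz":0,"claw":0},{"dx":0,"dy":0,"dz":2,"wx":0,"wy":0,"wz":0,"claw":0},{"dx":0,"dy":0,"dz":0,"wx":0,"wy":0,"wz":0,"claw":0},{"dx":0,"dy":0,"dz":0,"wx":0,"wy":0,"wz":0,"claw":0}]'
python3 - <<'E'
from h import *
plan([(.5662,-.0695,.105,-.2075,2),(.5662,-.0695,.063,-.2075,5)])
E
```

```text
clock: 15.15
position: [0.5659, -0.0694, 0.1213]
tool_rot: [-3.141, 0.001, -0.209]
force: [0.3, 0.1, -2.2]
grip_width: 0.0088
finger_force: 58.8
now [ 0.5659 -0.0694  0.1213] [-3.1407e+00  8.0000e-04 -2.0910e-01] F [ 0.3  0.1 -2.2] w 0.0088 t 15.15
2
  rows:
  dx 0.02 dy 0.00 dz 0.81 wz -0.001
  dx 0.02 dy 0.00 dz 0.81 wz -0.001
5
  rows:
  dx 0.00 dy -0.00 dz 0.84 wz -0.000
  dx 0.00 dy -0.00 dz 0.84 wz -0.000
  dx 0.00 dy -0.00 dz 0.84 wz -0.000
  dx 0.00 dy -0.00 dz 0.84 wz -0.000
  dx 0.00 dy -0.00 dz 0.84 wz -0.000
```

```bash
python3 -m handwheel '[{"dx":0.03,"dy":0,"dz":1.5,"wx":0,"wy":0,"wz":-0.002,"claw":0},{"dx":0,"dy":0,"dz":1.5,"wx":0,"wy":0,"wz":0,"claw":0},{"dx":0,"dy":0,"dz":1.5,"wx":0,"wy":0,"wz":0,"claw":0},{"dx":0,"dy":0,"dz":0.5,"wx":0,"wy":0,"wz":0,"claw":0},{"dx":0,"dy":0,"dz":0.3,"wx":0,"wy":0,"wz":0,"claw":0},{"dx":0,"dy":0,"dz":0.3,"wx":0,"wy":0,"wz":0,"claw":0},{"dx":0,"dy":0,"dz":0.2,"wx":0,"wy":0,"wz":0,"claw":0},{"dx":0,"dy":0,"dz":0.15,"wx":0,"wy":0,"wz":0,"claw":0}]'; python3 -m handwheel '[{"dx":0,"dy":0,"dz":0,"wx":0,"wy":0,"wz":0,"claw":0}]'
```

```text
clock: 16.15
position: [0.5659, -0.0687, 0.0609]
tool_rot: [-3.14, 0.002, -0.207]
force: [-3.0, 9.1, 15.0]
grip_width: 0.0086
finger_force: 61.2
clock: 16.27
position: [0.5659, -0.0686, 0.0609]
tool_rot: [-3.14, 0.002, -0.207]
force: [-1.0, 1.9, 4.7]
grip_width: 0.0085
finger_force: 59.6
```

```bash
python3 -m handwheel '[{"dx":0,"dy":0,"dz":0,"wx":0,"wy":0,"wz":0,"claw":50},{"dx":0,"dy":0,"dz":0,"wx":0,"wy":0,"wz":0,"claw":50},{"dx":0,"dy":0,"dz":-3,"wx":0,"wy":0,"wz":0,"claw":50},{"dx":0,"dy":0,"dz":-6,"wx":0,"wy":0,"wz":0,"claw":50},{"dx":-1,"dy":2,"dz":-6,"wx":0,"wy":0,"wz":0,"claw":50},{"dx":0,"dy":5,"dz":-3,"wx":0,"wy":0,"wz":0,"claw":50},{"dx":0,"dy":5.5,"dz":-2,"wx":0,"wy":0,"wz":0,"claw":50}]'
python3 -m handwheel '[{"dx":1,"dy":5.5,"dz":-1,"wx":0,"wy":0,"wz":-0.05,"claw":70},{"dx":1,"dy":5.5,"dz":0,"wx":0,"wy":0,"wz":-0.05,"claw":70},{"dx":0,"dy":4,"dz":0,"wx":0,"wy":0,"wz":-0.05,"claw":70},{"dx":0,"dy":0,"dz":0,"wx":0,"wy":0,"wz":-0.05,"claw":70},{"dx":0,"dy":0,"dz":0,"wx":0,"wy":0,"wz":0,"claw":70}]'
python3 - <<'E'
from h import *
print(monitor.observe()["position"])
f,q=look("medium_can",q0=(.615,-.338),yaws=(-.2,0.,.2),save="w6.png")
f2=optics.grab_frame("top"); L=optics.masks_of("medium_can","top"); L=[l for l in L if 300<l["rect"][0]<330]
if L: print(fit("medium_can",[(f2,hull(L[0]["region"]))],q[:2],(q[2],)))
plan([(*q[:2],.155,q[2],4),(*q[:2],.0833,q[2],5)])
E
```

```text
clock: 17.15
position: [0.5311, -0.1899, 0.2609]
tool_rot: [-3.141, 0.0, -0.205]
force: [0.8, 1.2, -0.3]
grip_width: 0.0427
finger_force: 0.0
clock: 17.77
position: [0.5263, -0.3409, 0.2689]
tool_rot: [-3.14, 0.002, -0.008]
force: [0.6, -0.3, -0.5]
grip_width: 0.0598
finger_force: 0.0
[ 0.52626312 -0.34091582  0.26893674]
medium_can [(0.81, [512.0, 161.0, 48.0, 103.0]), (0.73, [225.0, 24.0, 106.0, 133.0])]
  fit [ 0.615 -0.338 -0.2  ] 1.0
(array([ 0.63558512, -0.31284302, -0.41389811]), np.float64(0.5227040269148836))
now [ 0.5268 -0.3399  0.2691] [-3.1405e+00  1.8000e-03 -6.8000e-03] F [-0.2  0.2 -0.3] w 0.0599 t 17.98
4
  rows:
  dx 2.20 dy -0.06 dz 2.85 wz 0.048
  dx 2.20 dy -0.17 dz 2.85 wz 0.048
  dx 2.19 dy -0.28 dz 2.85 wz 0.048
  dx 2.17 dy -0.38 dz 2.85 wz 0.048
5
  rows:
  dx 0.00 dy -0.00 dz 1.43 wz -0.000
  dx 0.00 dy -0.00 dz 1.43 wz -0.000
  dx 0.00 dy -0.00 dz 1.43 wz -0.000
  dx 0.00 dy -0.00 dz 1.43 wz -0.000
  dx 0.00 dy -0.00 dz 1.43 wz -0.000
```

View pics/w6.png

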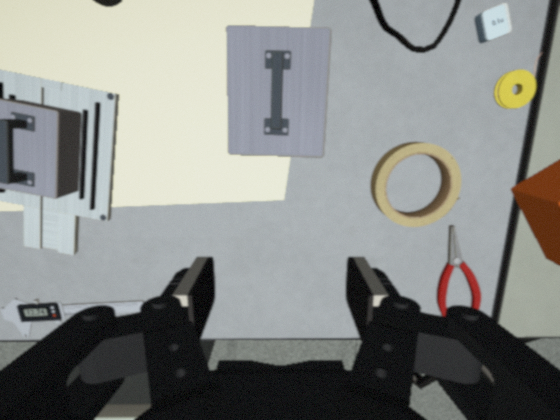

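The grey medium can is at (278,91) with the orange look-alike at the right edge (545,200). The small can stands on the base at (30,150). I fit the grey one.

```bash
python3 - <<'E'
from h import *
f=optics.grab_frame("wrist"); L=optics.masks_of("medium_can","wrist")
L=[l for l in L if 200<l["rect"][0]<260]
q,c=fit("medium_can",[(f,hull(L[0]["region"]))],(.615,-.338),(-.1,.1)); print(q,c)
print([ray(f,uv,.105) for uv in((278,52),(277,134))],monitor.observe()["position"])
plan([(*q[:2],.155,q[2],4),(*q[:2],.0833,q[2],5)])
E
```

```text
Traceback (most recent call last):
IndexError: list index out of range
```

```bash
python3 - <<'E'
from h import *
for k in range(4):
    f=optics.grab_frame("wrist"); L=[l for l in optics.masks_of("medium_can","wrist") if 200<l["rect"][0]<260]
    if L: break
print(k,L[0]["p"],L[0]["rect"])
q,c=fit("medium_can",[(f,hull(L[0]["region"]))],(.615,-.338),(-.1,.1)); print(q,c)
print([ray(f,uv,.105) for uv in((278,52),(277,134))],monitor.observe()["position"])
plan([(*q[:2],.155,q[2],4),(*q[:2],.0833,q[2],5)])
E
```

```text
0 0.67 [227.2, 25.2, 104.8, 131.9]
[ 0.62049292 -0.33989633 -0.03207515] 0.008342453598964017
[array([ 0.65270202, -0.34112288,  0.105     ]), array([ 0.58503437, -0.33962604,  0.105     ])] [ 0.52671798 -0.34020184  0.26909342]
now [ 0.5267 -0.3402  0.2691] [-3.1406e+00  1.9000e-03 -6.5000e-03] F [0.7 0.4 1.1] w 0.0598 t 18.18
4
  rows:
  dx 2.34 dy -0.02 dz 2.85 wz 0.006
  dx 2.34 dy -0.04 dz 2.85 wz 0.006
  dx 2.34 dy -0.05 dz 2.85 wz 0.006
  dx 2.34 dy -0.07 dz 2.85 wz 0.006
5
  rows:
  dx 0.00 dy -0.00 dz 1.43 wz -0.000
  dx 0.00 dy -0.00 dz 1.43 wz -0.000
  dx 0.00 dy -0.00 dz 1.43 wz -0.000
  dx 0.00 dy -0.00 dz 1.43 wz -0.000
  dx 0.00 dy -0.00 dz 1.43 wz -0.000
```

```bash
python3 -m handwheel '[{"dx":2.35,"dy":0,"dz":2.85,"wx":0,"wy":0,"wz":0.006,"claw":60},{"dx":2.35,"dy":-0.05,"dz":2.85,"wx":0,"wy":0,"wz":0.006,"claw":60},{"dx":2.35,"dy":-0.05,"dz":2.85,"wx":0,"wy":0,"wz":0.006,"claw":60},{"dx":2.35,"dy":-0.05,"dz":2.85,"wx":0,"wy":0,"wz":0.006,"claw":60},{"dx":0,"dy":0,"dz":3,"wx":0,"wy":0,"wz":0,"claw":60},{"dx":0,"dy":0,"dz":2.5,"wx":0,"wy":0,"wz":0,"claw":60},{"dx":0,"dy":0,"dz":0,"wx":0,"wy":0,"wz":0,"claw":60}]'
python3 - <<'E'
from h import *
plan([(.6205,-.3399,.0843,-.032,2)])
E
```

```text
clock: 19.05
position: [0.6195, -0.3397, 0.0982]
tool_rot: [-3.14, 0.005, -0.031]
force: [0.2, -0.2, 0.2]
grip_width: 0.0509
finger_force: 0.0
now [ 0.6195 -0.3397  0.0982] [-3.1396  0.0047 -0.0308] F [ 0.2 -0.2  0.2] w 0.0509 t 19.05
2
  rows:
  dx 0.05 dy 0.01 dz 0.70 wz 0.001
  dx 0.05 dy 0.01 dz 0.70 wz 0.001
```

```bash
python3 -m handwheel '[{"dx":0.05,"dy":0,"dz":0.7,"wx":0,"wy":0,"wz":0,"claw":60},{"dx":0.05,"dy":0,"dz":0.7,"wx":0,"wy":0,"wz":0,"claw":0},{"dx":0,"dy":0,"dz":0,"wx":0,"wy":0,"wz":0,"claw":0},{"dx":0,"dy":0,"dz":0,"wx":0,"wy":0,"wz":0,"claw":0},{"dx":0,"dy":0,"dz":0,"wx":0,"wy":0,"wz":0,"claw":0}]' 70
python3 -m handwheel '[{"dx":0,"dy":0,"dz":-2,"wx":0,"wy":0,"wz":0,"claw":0},{"dx":0,"dy":0,"dz":-4,"wx":0,"wy":0,"wz":0,"claw":0},{"dx":0,"dy":0,"dz":-4,"wx":0,"wy":0,"wz":0,"claw":0},{"dx":0,"dy":0,"dz":-3,"wx":0,"wy":0,"wz":0,"claw":0},{"dx":0,"dy":0,"dz":0,"wx":0,"wy":0,"wz":0,"claw":0}]'
python3 - <<'E'
from h import *
plan([(.567,-.0697,.22,-.2075,7)])
E
```

```text
clock: 19.68
position: [0.6212, -0.3404, 0.086]
tool_rot: [-3.141, 0.002, -0.031]
force: [0.3, -0.0, -1.3]
grip_width: 0.0081
finger_force: 68.2
clock: 20.3
position: [0.6222, -0.3414, 0.2197]
tool_rot: [3.141, -0.002, -0.031]
force: [0.5, -0.4, -2.3]
grip_width: 0.0085
finger_force: 68.4
now [ 0.6222 -0.3414  0.2197] [ 3.1406e+00 -2.4000e-03 -3.1000e-02] F [ 0.5 -0.4 -2.3] w 0.0085 t 20.3
7
  rows:
  dx -0.91 dy -3.86 dz -0.00 wz 0.025
  dx -1.01 dy -3.83 dz -0.00 wz 0.025
  dx -1.10 dy -3.80 dz -0.00 wz 0.025
  dx -1.20 dy -3.78 dz -0.00 wz 0.025
  dx -1.29 dy -3.74 dz -0.00 wz 0.025
  dx -1.39 dy -3.71 dz -0.00 wz 0.025
  dx -1.48 dy -3.67 dz -0.00 wz 0.025
```

```bash
python3 -m handwheel '[{"dx":-0.9,"dy":-3.85,"dz":0,"wx":0,"wy":0,"wz":0.025,"claw":0},{"dx":-1,"dy":-3.85,"dz":0,"wx":0,"wy":0,"wz":0.025,"claw":0},{"dx":-1.1,"dy":-3.8,"dz":0,"wx":0,"wy":0,"wz":0.025,"claw":0},{"dx":-1.2,"dy":-3.8,"dz":0,"wx":0,"wy":0,"wz":0.025,"claw":0},{"dx":-1.3,"dy":-3.75,"dz":0,"wx":0,"wy":0,"wz":0.025,"claw":0},{"dx":-1.4,"dy":-3.7,"dz":0,"wx":0,"wy":0,"wz":0.025,"claw":0},{"dx":-1.4,"dy":-3.65,"dz":0,"wx":0,"wy":0,"wz":0.026,"claw":0},{"dx":0,"dy":0,"dz":0,"wx":0,"wy":0,"wz":0,"claw":0}]'
python3 - <<'E'
from h import *
f=optics.grab_frame("wrist"); s=monitor.observe(); p=s["position"]; cv2.imwrite("pics/w7.png",f["frame"])
q=[p[0],p[1],s["tool_rot"][2],p[2]-.086]
print(np.round(proj(f,place(np.array([[.059,y,z] for z in(.077,) for y in(.0485,0,-.0485)]+[[.032,0,.105],[.032,0,.096]]),q)),1))
for n in ("medium_can",):
    L=optics.masks_of(n,"wrist"); print([(l["p"],l["rect"]) for l in L])
g=cv2.GaussianBlur(cv2.cvtColor(f["frame"],cv2.COLOR_BGR2GRAY),(3,3),0)
for u in(230,250,310,330): print(u,[int(v) for v in g[130:260:2,u]])
plan([(.568,-.0699,.215,-.2075,2)])
E
```

```text
clock: 21.3
position: [0.5663, -0.0656, 0.216]
tool_rot: [-3.14, 0.003, -0.203]
force: [-0.3, 0.3, -2.1]
grip_width: 0.0081
finger_force: 68.5
[[172.  143.6]
 [280.  143.7]
 [388.2 143.8]
 [279.7 219.2]
 [279.8 213. ]]
[(0.83, [174.3, 137.3, 209.3, 226.0])]
230 [94, 90, 89, 87, 75, 70, 71, 81, 125, 158, 161, 162, 165, 166, 165, 165, 165, 166, 166, 165, 167, 165, 166, 165, 164, 164, 165, 164, 165, 165, 164, 164, 165, 165, 164, 165, 164, 163, 163, 163, 163, 163, 164, 163, 164, 163, 162, 162, 162, 162, 161, 161, 162, 161, 161, 161, 162, 162, 160, 162, 161, 159, 161, 159, 160]
250 [208, 209, 209, 200, 131, 74, 72, 81, 124, 157, 160, 161, 162, 163, 162, 161, 163, 163, 162, 162, 161, 162, 162, 162, 162, 162, 162, 162, 162, 162, 160, 162, 162, 162, 161, 162, 161, 161, 162, 162, 161, 162, 163, 161, 161, 161, 162, 162, 162, 162, 161, 161, 161, 160, 161, 161, 161, 161, 161, 162, 162, 161, 161, 161, 161]
310 [209, 209, 208, 201, 133, 77, 72, 80, 125, 158, 162, 161, 161, 162, 162, 161, 161, 160, 162, 161, 162, 162, 161, 161, 161, 161, 162, 162, 162, 162, 161, 161, 161, 161, 161, 162, 162, 161, 161, 161, 160, 161, 161, 161, 161, 162, 161, 161, 160, 161, 161, 161, 161, 162, 162, 161, 160, 161, 162, 161, 161, 161, 161, 161, 161]
330 [208, 207, 207, 199, 133, 75, 72, 81, 126, 157, 162, 161, 163, 163, 164, 164, 164, 165, 165, 164, 163, 165, 164, 165, 164, 166, 166, 166, 165, 165, 166, 166, 166, 166, 165, 166, 166, 166, 166, 166, 166, 165, 166, 166, 165, 166, 166, 165, 166, 165, 166, 166, 166, 166, 166, 167, 166, 165, 165, 166, 166, 166, 166, 165, 165]
now [ 0.5666 -0.0688  0.2164] [-3.1411e+00  2.1000e-03 -2.0610e-01] F [ 0.4 -0.3 -1.3] w 0.0082 t 21.4
2
  rows:
  dx 0.08 dy 0.04 dz 0.07 wz 0.001
  dx 0.08 dy 0.04 dz 0.07 wz 0.001
```

View pics/w7.png

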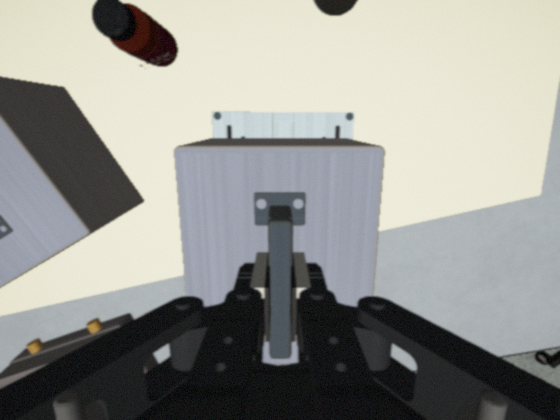

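```bash
python3 - <<'E'
from h import *
f=optics.grab_frame("wrist"); s=monitor.observe(); p=s["position"]
def pr(h,l,w,zo):
    q=[p[0],p[1],s["tool_rot"][2],p[2]-zo]
    return np.round(proj(f,place(np.array([[l/2,w/2,h],[l/2,-w/2,h],[l/2,w/2,0],[l/2,-w/2,0],[.032,0,h]]),q)),1).tolist()
print("small",pr(.042,.096,.070,.0493)); print("med",pr(.077,.118,.097,.086))
for n in("w5","w7"):
    g=cv2.GaussianBlur(cv2.imread(f"pics/{n}.png",0),(3,3),0).astype(int)
    print(n,[int(v) for v in g[130:180,230]]);r=170
    print([int(v) for v in g[r,165:230]],[int(v) for v in g[r,330:395]])
E
```

```text
small [[200.2, 169.5], [354.4, 169.7], [217.3, 159.4], [338.7, 159.5], [277.3, 203.8]]
med [[169.5, 144.6], [385.1, 144.7], [206.5, 137.1], [350.3, 137.2], [277.3, 203.0]]
w5 [211, 214, 225, 234, 237, 238, 238, 238, 238, 238, 237, 233, 222, 204, 190, 185, 184, 183, 183, 184, 184, 184, 184, 183, 178, 160, 127, 94, 78, 73, 73, 72, 73, 79, 97, 124, 147, 160, 165, 166, 166, 167, 169, 170, 170, 170, 171, 171, 170, 170]
[184, 185, 185, 184, 184, 184, 185, 185, 185, 185, 185, 184, 184, 184, 184, 183, 183, 183, 182, 183, 184, 185, 186, 187, 188, 189, 189, 189, 190, 189, 189, 188, 187, 187, 185, 184, 180, 173, 168, 166, 166, 166, 165, 165, 165, 165, 166, 166, 166, 166, 167, 167, 166, 165, 165, 166, 166, 166, 166, 166, 167, 167, 167, 166, 166] [166, 167, 167, 167, 166, 166, 165, 165, 165, 165, 166, 166, 166, 165, 165, 166, 165, 165, 166, 166, 165, 163, 158, 153, 154, 166, 179, 186, 188, 188, 187, 186, 186, 186, 185, 185, 184, 184, 184, 184, 184, 185, 185, 185, 185, 184, 185, 185, 185, 185, 185, 184, 184, 183, 183, 183, 183, 184, 185, 185, 185, 185, 185, 184, 184]
w7 [94, 92, 90, 89, 89, 89, 86
[... 159 characters left out ...]
66, 165, 164, 165, 165, 165, 165, 164, 164, 163]
[233, 233, 233, 233, 233, 233, 233, 232, 229, 218, 199, 178, 166, 161, 160, 162, 163, 165, 167, 168, 168, 167, 165, 165, 166, 165, 165, 164, 163, 162, 163, 164, 166, 167, 166, 164, 163, 163, 163, 164, 166, 165, 165, 164, 164, 164, 162, 161, 161, 162, 163, 164, 165, 165, 164, 163, 161, 160, 160, 161, 161, 162, 163, 164, 166] [163, 165, 166, 167, 166, 164, 162, 161, 161, 161, 162, 162, 161, 160, 159, 160, 160, 160, 160, 160, 159, 159, 159, 160, 162, 162, 162, 161, 161, 162, 162, 162, 161, 160, 159, 159, 160, 160, 161, 164, 165, 164, 163, 161, 161, 161, 162, 162, 160, 160, 159, 161, 175, 200, 221, 230, 232, 233, 233, 233, 232, 232, 233, 233, 233]
```

The medium can is held square: roof edge at row 146 against 144 to 145 predicted, so the offset is under 1 mm. I lower it.

```bash
python3 -m handwheel '[{"dx":0.13,"dy":0.08,"dz":2,"wx":0,"wy":0,"wz":0.001,"claw":0},{"dx":0,"dy":0,"dz":2.5,"wx":0,"wy":0,"wz":0,"claw":0},{"dx":0,"dy":0,"dz":2.5,"wx":0,"wy":0,"wz":0,"claw":0},{"dx":0,"dy":0,"dz":2.3,"wx":0,"wy":0,"wz":0,"claw":0},{"dx":0,"dy":0,"dz":1,"wx":0,"wy":0,"wz":0,"claw":0},{"dx":0,"dy":0,"dz":0,"wx":0,"wy":0,"wz":0,"claw":0}]'
python3 - <<'E'
from h import *
plan([(.5677,-.0698,.099,-.2075,1)])
E
```

```text
clock: 22.2
position: [0.5672, -0.0705, 0.1126]
tool_rot: [-3.142, 0.003, -0.209]
force: [-0.1, 0.4, -2.4]
grip_width: 0.0082
finger_force: 68.5
now [ 0.5672 -0.0705  0.1126] [-3.1416e+00  3.1000e-03 -2.0880e-01] F [-0.1  0.4 -2.4] w 0.0082 t 22.2
1
  rows:
  dx 0.03 dy -0.08 dz 1.36 wz -0.001
```

```bash
python3 -m handwheel '[{"dx":0.03,"dy":-0.08,"dz":0.4,"wx":0,"wy":0,"wz":-0.001,"claw":0},{"dx":0,"dy":0,"dz":0.3,"wx":0,"wy":0,"wz":0,"claw":0},{"dx":0,"dy":0,"dz":0.3,"wx":0,"wy":0,"wz":0,"claw":0},{"dx":0,"dy":0,"dz":0.25,"wx":0,"wy":0,"wz":0,"claw":0},{"dx":0,"dy":0,"dz":0.2,"wx":0,"wy":0,"wz":0,"claw":0},{"dx":0,"dy":0,"dz":0.1,"wx":0,"wy":0,"wz":0,"claw":0},{"dx":0,"dy":0,"dz":0,"wx":0,"wy":0,"wz":0,"claw":0}]'
```

```text
clock: 23.08
position: [0.5681, -0.069, 0.0978]
tool_rot: [-3.141, 0.002, -0.207]
force: [-0.7, 1.9, 0.5]
grip_width: 0.0085
finger_force: 68.9
```

```bash
python3 -m handwheel '[{"dx":0,"dy":0,"dz":0,"wx":0,"wy":0,"wz":0,"claw":50},{"dx":0,"dy":0,"dz":0,"wx":0,"wy":0,"wz":0,"claw":50},{"dx":0,"dy":0,"dz":-3,"wx":0,"wy":0,"wz":0,"claw":50},{"dx":0,"dy":0,"dz":-6,"wx":0,"wy":0,"wz":0,"claw":50},{"dx":-1,"dy":-2,"dz":-6,"wx":0,"wy":0,"wz":0,"claw":50},{"dx":-2,"dy":-5,"dz":-3,"wx":0,"wy":0,"wz":0,"claw":50},{"dx":-2,"dy":-5.5,"dz":-2,"wx":0,"wy":0,"wz":0,"claw":50},{"dx":-2,"dy":-5.5,"dz":-1,"wx":0,"wy":0,"wz":-0.1,"claw":60}]'
python3 -m handwheel '[{"dx":-1,"dy":-4,"dz":0,"wx":0,"wy":0,"wz":-0.12,"claw":60},{"dx":0,"dy":0,"dz":0,"wx":0,"wy":0,"wz":-0.13,"claw":60},{"dx":0,"dy":0,"dz":0,"wx":0,"wy":0,"wz":-0.13,"claw":60},{"dx":0,"dy":0,"dz":0,"wx":0,"wy":0,"wz":0,"claw":60}]'
python3 - <<'E'
from h import *
f,q=look("large_can",q0=(.627,.166),yaws=(.32,),save="w8.png")
plan([(*q[:2],.20,q[2],4),(*q[:2],.1195,q[2],5)])
E
```

```text
clock: 24.08
position: [0.5368, 0.1225, 0.3077]
tool_rot: [-3.14, 0.001, -0.105]
force: [1.1, -0.2, -1.4]
grip_width: 0.0514
finger_force: 0.0
clock: 24.58
position: [0.5314, 0.1614, 0.3068]
tool_rot: [-3.14, 0.001, 0.272]
force: [-0.4, -1.1, 0.7]
grip_width: 0.0512
finger_force: 0.0
large_can []Traceback (most recent call last):
  File "<stdin>", line 3, in <module>
TypeError: 'NoneType' object is not subscriptable
```

View pics/w8.png

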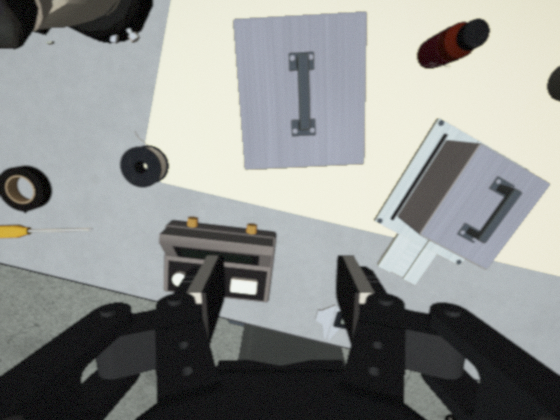

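The large can's handle is at (303,94), and the medium can is nested on the base at (485,210). I retry the network and fit the readout from the same view.

```bash
python3 - <<'E'
from h import *
q=None
for k in range(4):
    f,q=look("large_can",q0=(.627,.166),yaws=(.32,))
    if q is not None: break
print([np.round(ray(f,uv,.112),4) for uv in((302,53),(304,135))])
plan([(*q[:2],.20,q[2],4),(*q[:2],.1195,q[2],5)])
f,r=look("readout",q0=(.391,.209),yaws=(.134,))
E
```

```text
large_can [(0.88, [234.0, 12.0, 136.0, 159.0])]
  fit [0.6271 0.165  0.3194] 0.015
[array([0.6629, 0.1742, 0.112 ]), array([0.592 , 0.1512, 0.112 ])]
now [0.5314 0.1614 0.3066] [-3.1402e+00  1.6000e-03  2.7060e-01] F [-0.1 -0.2 -0.3] w 0.0513 t 24.77
4
  rows:
  dx 2.33 dy 0.55 dz 2.66 wz -0.012
  dx 2.32 dy 0.58 dz 2.66 wz -0.012
  dx 2.32 dy 0.61 dz 2.66 wz -0.012
  dx 2.31 dy 0.64 dz 2.66 wz -0.012
5
  rows:
  dx 0.00 dy 0.00 dz 1.61 wz -0.000
  dx 0.00 dy 0.00 dz 1.61 wz -0.000
  dx 0.00 dy 0.00 dz 1.61 wz -0.000
  dx 0.00 dy 0.00 dz 1.61 wz -0.000
  dx 0.00 dy 0.00 dz 1.61 wz -0.000
readout [(0.59, [155.0, 217.0, 122.0, 85.0])]
  fit [0.3937 0.2088 0.1558] 0.051
```

```bash
python3 -m handwheel '[{"dx":2.35,"dy":0.55,"dz":2.65,"wx":0,"wy":0,"wz":-0.012,"claw":60},{"dx":2.3,"dy":0.6,"dz":2.65,"wx":0,"wy":0,"wz":-0.012,"claw":60},{"dx":2.3,"dy":0.6,"dz":2.65,"wx":0,"wy":0,"wz":-0.012,"claw":60},{"dx":2.3,"dy":0.65,"dz":2.65,"wx":0,"wy":0,"wz":-0.012,"claw":60},{"dx":0,"dy":0,"dz":3.5,"wx":0,"wy":0,"wz":0,"claw":60},{"dx":0,"dy":0,"dz":3,"wx":0,"wy":0,"wz":0,"claw":60},{"dx":0,"dy":0,"dz":0,"wx":0,"wy":0,"wz":0,"claw":60}]'
python3 - <<'E'
from h import *
plan([(.6271,.165,.1195,.3194,2)])
E
```

```text
clock: 25.75
position: [0.6255, 0.165, 0.1337]
tool_rot: [-3.14, 0.005, 0.32]
force: [-0.8, 0.5, 0.4]
grip_width: 0.0515
finger_force: 0.0
now [0.6255 0.165  0.1337] [-3.1404  0.0049  0.3204] F [-0.8  0.5  0.4] w 0.0515 t 25.75
2
  rows:
  dx 0.07 dy 0.02 dz 0.71 wz 0.001
  dx 0.07 dy 0.02 dz 0.71 wz 0.001
```

```bash
python3 -m handwheel '[{"dx":0.07,"dy":0,"dz":0.7,"wx":0,"wy":0,"wz":0,"claw":60},{"dx":0.07,"dy":0,"dz":0.7,"wx":0,"wy":0,"wz":0,"claw":0},{"dx":0,"dy":0,"dz":0,"wx":0,"wy":0,"wz":0,"claw":0},{"dx":0,"dy":0,"dz":0,"wx":0,"wy":0,"wz":0,"claw":0},{"dx":0,"dy":0,"dz":0,"wx":0,"wy":0,"wz":0,"claw":0}]' 80
python3 -m handwheel '[{"dx":0,"dy":0,"dz":-2,"wx":0,"wy":0,"wz":0,"claw":0},{"dx":0,"dy":0,"dz":-4,"wx":0,"wy":0,"wz":0,"claw":0},{"dx":0,"dy":0,"dz":-4,"wx":0,"wy":0,"wz":0,"claw":0},{"dx":0,"dy":0,"dz":-4,"wx":0,"wy":0,"wz":0,"claw":0},{"dx":0,"dy":0,"dz":-2.5,"wx":0,"wy":0,"wz":0,"claw":0},{"dx":0,"dy":0,"dz":0,"wx":0,"wy":0,"wz":0,"claw":0}]'
python3 - <<'E'
from h import *
plan([(.567,-.0697,.285,-.2075,7)])
E
```

```text
clock: 26.38
position: [0.628, 0.166, 0.1218]
tool_rot: [-3.14, 0.001, 0.321]
force: [-1.5, 1.8, 2.6]
grip_width: 0.0078
finger_force: 78.6
clock: 27.12
position: [0.6288, 0.1652, 0.289]
tool_rot: [-3.14, -0.002, 0.321]
force: [-0.7, 0.5, -4.1]
grip_width: 0.008
finger_force: 78.4
now [0.6288 0.1652 0.289 ] [-3.140e+00 -2.000e-03  3.207e-01] F [-0.7  0.5 -4.1] w 0.008 t 27.12
7
  rows:
  dx -1.90 dy 2.91 dz 0.06 wz 0.075
  dx -1.67 dy 3.04 dz 0.06 wz 0.075
  dx -1.44 dy 3.16 dz 0.06 wz 0.075
  dx -1.19 dy 3.26 dz 0.06 wz 0.075
  dx -0.95 dy 3.34 dz 0.06 wz 0.075
  dx -0.69 dy 3.40 dz 0.06 wz 0.075
  dx -0.43 dy 3.44 dz 0.06 wz 0.075
```

```bash
python3 -m handwheel '[{"dx":-1.9,"dy":2.9,"dz":0,"wx":0,"wy":0,"wz":0.075,"claw":0},{"dx":-1.65,"dy":3.05,"dz":0,"wx":0,"wy":0,"wz":0.075,"claw":0},{"dx":-1.45,"dy":3.15,"dz":0,"wx":0,"wy":0,"wz":0.075,"claw":0},{"dx":-1.2,"dy":3.25,"dz":0,"wx":0,"wy":0,"wz":0.075,"claw":0},{"dx":-0.95,"dy":3.35,"dz":0,"wx":0,"wy":0,"wz":0.075,"claw":0},{"dx":-0.65,"dy":3.4,"dz":0,"wx":0,"wy":0,"wz":0.075,"claw":0},{"dx":-0.35,"dy":3.45,"dz":0,"wx":0,"wy":0,"wz":0.075,"claw":0},{"dx":0,"dy":0,"dz":0,"wx":0,"wy":0,"wz":0,"claw":0}]'
python3 -m handwheel '[{"dx":0,"dy":0,"dz":0,"wx":0,"wy":0,"wz":0,"claw":0}]'
python3 - <<'E'
from h import *
f=optics.grab_frame("wrist"); s=monitor.observe(); p=s["position"]
q=[p[0],p[1],s["tool_rot"][2],p[2]-.1215]
print(np.round(proj(f,place(np.array([[.07,.03,.112],[.07,.03,0]]),q)),1).tolist())
g=cv2.GaussianBlur(cv2.cvtColor(f["frame"],cv2.COLOR_BGR2GRAY),(3,3),0); print([int(v) for v in g[90:150,225]])
plan([(.5681,-.0699,.15,-.2075,6)])
E
```

```text
clock: 28.12
position: [0.5669, -0.0734, 0.2867]
tool_rot: [3.142, 0.002, -0.211]
force: [0.4, 0.2, -2.3]
grip_width: 0.0079
finger_force: 78.4
clock: 28.25
position: [0.5679, -0.0699, 0.2862]
tool_rot: [-3.141, 0.002, -0.205]
force: [0.6, -0.3, -2.2]
grip_width: 0.0079
finger_force: 78.4
[[206.5, 119.7], [238.0, 120.7]]
[236, 236, 237, 236, 237, 237, 236, 236, 236, 236, 236, 237, 237, 236, 236, 237, 236, 236, 236, 236, 236, 237, 237, 236, 233, 217, 181, 140, 116, 117, 134, 152, 161, 164, 164, 165, 166, 167, 168, 168, 168, 168, 168, 168, 168, 167, 168, 168, 167, 168, 167, 168, 168, 167, 167, 167, 167, 167, 167, 167]
now [ 0.568  -0.0694  0.2862] [-3.1408e+00  2.2000e-03 -2.0350e-01] F [-0.4  0.4 -4. ] w 0.0082 t 28.3
6
  rows:
  dx 0.00 dy 0.01 dz 2.27 wz 0.001
  dx 0.00 dy 0.01 dz 2.27 wz 0.001
  dx 0.00 dy 0.01 dz 2.27 wz 0.001
  dx 0.00 dy 0.01 dz 2.27 wz 0.001
  dx 0.00 dy 0.01 dz 2.27 wz 0.001
  dx 0.00 dy 0.01 dz 2.27 wz 0.001
```

```bash
python3 -m handwheel '[{"dx":-0.03,"dy":0.03,"dz":2.5,"wx":0,"wy":0,"wz":0.004,"claw":0},{"dx":0,"dy":0,"dz":2.5,"wx":0,"wy":0,"wz":0,"claw":0},{"dx":0,"dy":0,"dz":2.5,"wx":0,"wy":0,"wz":0,"claw":0},{"dx":0,"dy":0,"dz":2.5,"wx":0,"wy":0,"wz":0,"claw":0},{"dx":0,"dy":0,"dz":2.3,"wx":0,"wy":0,"wz":0,"claw":0},{"dx":0,"dy":0,"dz":1.6,"wx":0,"wy":0,"wz":0,"claw":0},{"dx":0,"dy":0,"dz":0,"wx":0,"wy":0,"wz":0,"claw":0},{"dx":0,"dy":0,"dz":0,"wx":0,"wy":0,"wz":0,"claw":0}]'
python3 - <<'E'
from h import *
plan([(.5676,-.0698,.134,-.2075,1)])
E
```

```text
clock: 29.3
position: [0.5678, -0.0698, 0.148]
tool_rot: [-3.141, 0.001, -0.208]
force: [0.3, -1.0, -3.3]
grip_width: 0.0082
finger_force: 78.4
now [ 0.5678 -0.0698  0.148 ] [-3.1409e+00  1.2000e-03 -2.0770e-01] F [ 0.3 -1.  -3.3] w 0.0082 t 29.3
1
  rows:
  dx -0.02 dy 0.00 dz 1.40 wz -0.000
```

```bash
python3 -m handwheel '[{"dx":0,"dy":0,"dz":0.4,"wx":0,"wy":0,"wz":0,"claw":0},{"dx":0,"dy":0,"dz":0.3,"wx":0,"wy":0,"wz":0,"claw":0},{"dx":0,"dy":0,"dz":0.3,"wx":0,"wy":0,"wz":0,"claw":0},{"dx":0,"dy":0,"dz":0.2,"wx":0,"wy":0,"wz":0,"claw":0},{"dx":0,"dy":0,"dz":0.2,"wx":0,"wy":0,"wz":0,"claw":0},{"dx":0,"dy":0,"dz":0.1,"wx":0,"wy":0,"wz":0,"claw":0},{"dx":0,"dy":0,"dz":0,"wx":0,"wy":0,"wz":0,"claw":0}]'
```

```text
clock: 30.18
position: [0.5675, -0.0692, 0.1333]
tool_rot: [-3.139, 0.002, -0.208]
force: [-8.6, 5.0, 21.4]
grip_width: 0.0079
finger_force: 81.6
```

```bash
python3 -m handwheel '[{"dx":0,"dy":0,"dz":0,"wx":0,"wy":0,"wz":0,"claw":50},{"dx":0,"dy":0,"dz":0,"wx":0,"wy":0,"wz":0,"claw":50},{"dx":0,"dy":0,"dz":-3,"wx":0,"wy":0,"wz":0,"claw":50},{"dx":0,"dy":0,"dz":-6,"wx":0,"wy":0,"wz":0,"claw":30},{"dx":-3,"dy":-2.5,"dz":-5,"wx":0,"wy":0,"wz":-0.06,"claw":0},{"dx":-5,"dy":-3,"dz":0,"wx":0,"wy":0,"wz":-0.06,"claw":0},{"dx":-5,"dy":-4,"dz":0,"wx":0,"wy":0,"wz":-0.06,"claw":0},{"dx":-3,"dy":-5,"dz":0,"wx":0,"wy":0,"wz":-0.06,"claw":0}]'
python3 -m handwheel '[{"dx":0,"dy":-2,"dz":0,"wx":0,"wy":0,"wz":-0.1,"claw":0},{"dx":0,"dy":0,"dz":0,"wx":0,"wy":0,"wz":0,"claw":0},{"dx":0,"dy":0,"dz":0,"wx":0,"wy":0,"wz":0,"claw":0}]'
python3 - <<'E'
from h import *
f,r=look("readout",q0=(.391,.209),yaws=(.134,),save="w9.png")
for k in("key_on","key_zero","key_start"): print(k,[(l["p"],l["rect"]) for l in optics.masks_of(k,"wrist")][:2])
if r is None: r=np.array([.392,.209,.145])
K=place(np.array([[-.024,y,.04] for y in(.05,.01,-.038)]),r); print(K,np.round(proj(f,K),1).tolist())
plan([(K[0][0],K[0][1],.1,r[2],4)])
E
```

```text
clock: 31.18
position: [0.4285, 0.0881, 0.2723]
tool_rot: [-3.14, 0.002, 0.026]
force: [0.2, 0.9, 0.3]
grip_width: -0.0002
finger_force: 0.0
clock: 31.55
position: [0.4297, 0.1065, 0.2723]
tool_rot: [-3.141, 0.001, 0.123]
force: [-0.3, -0.4, -0.2]
grip_width: -0.0003
finger_force: 0.0
readout [(0.89, [110.0, 150.0, 147.0, 94.0]), (0.31, [57.0, 72.0, 61.0, 53.0])]
  fit [0.3941 0.2091 0.1486] 0.076
key_on [(0.69, [142.4, 219.1, 14.4, 14.8])]
key_zero [(0.63, [171.8, 217.2, 18.4, 14.8])]
key_start [(0.82, [204.1, 214.0, 32.1, 16.9])]
[[0.36297871 0.2550215  0.04      ]
 [0.36889973 0.21546216 0.04      ]
 [0.37600495 0.16799095 0.04      ]] [[147.4, 223.9], [181.0, 223.1], [221.4, 222.1]]
now [0.4297 0.1067 0.2722] [-3.141e+00  1.600e-03  1.237e-01] F [-0.9  0.1  0.1] w 0.0001 t 31.8
4
  rows:
  dx -1.20 dy -3.88 dz 4.31 wz -0.006
  dx -1.17 dy -3.89 dz 4.31 wz -0.006
  dx -1.15 dy -3.90 dz 4.31 wz -0.006
  dx -1.12 dy -3.91 dz 4.31 wz -0.006
```

View pics/w9.png

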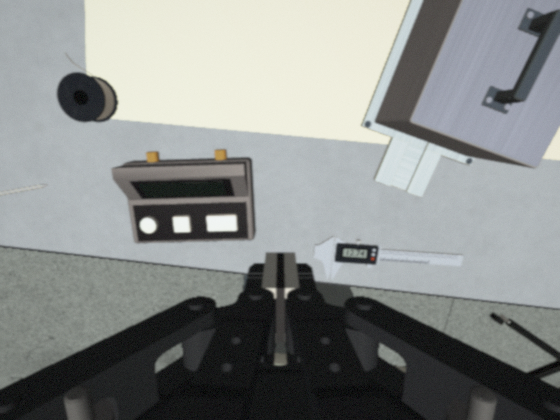

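Picture: keys at (149,226) round, (181,224) square and (221,223) wide. The large can stands flat over the base at upper right (470,80).

```bash
python3 -m handwheel '[{"dx":-1.2,"dy":-3.9,"dz":4.3,"wx":0,"wy":0,"wz":-0.006,"claw":0},{"dx":-1.2,"dy":-3.9,"dz":4.3,"wx":0,"wy":0,"wz":-0.006,"claw":0},{"dx":-1.15,"dy":-3.9,"dz":4.3,"wx":0,"wy":0,"wz":-0.006,"claw":0},{"dx":-1.15,"dy":-3.9,"dz":4.3,"wx":0,"wy":0,"wz":-0.006,"claw":0},{"dx":0,"dy":0,"dz":3,"wx":0,"wy":0,"wz":0,"claw":0},{"dx":0,"dy":0,"dz":0,"wx":0,"wy":0,"wz":0,"claw":0}]'
python3 - <<'E'
from h import *
f=optics.grab_frame("wrist"); 
K=np.array([[.3630,.2550],[.3689,.2155],[.3760,.1680]])
plan([(*K[0],.055,.1486,1),(*K[0],.034,.1486,3),(*K[0],.06,.1486,1),(*K[1],.06,.1486,1),(*K[2],.06,.1486,1)])
E
```

```text
clock: 32.55
position: [0.3613, 0.2548, 0.0693]
tool_rot: [3.14, 0.004, 0.149]
force: [-0.1, 0.0, 1.8]
grip_width: -0.0
finger_force: 0.0
now [0.362  0.255  0.0706] [3.1414e+00 2.2000e-03 1.4790e-01] F [0.5 0.4 0.5] w -0.0001 t 32.6
1
  rows:
  dx 0.10 dy 0.01 dz 1.56 wz -0.001
3
  rows:
  dx 0.00 dy 0.00 dz 0.70 wz -0.000
  dx 0.00 dy 0.00 dz 0.70 wz -0.000
  dx 0.00 dy 0.00 dz 0.70 wz -0.000
1
  rows:
  dx 0.00 dy 0.00 dz -2.60 wz -0.000
1
  rows:
  dx -0.00 dy 3.99 dz -0.00 wz -0.000
1
  rows:
  dx -0.00 dy 4.80 dz -0.00 wz -0.000
```

```bash
python3 -m handwheel '[{"dx":0.1,"dy":0,"dz":1.6,"wx":0,"wy":0,"wz":0,"claw":0},{"dx":0,"dy":0,"dz":1,"wx":0,"wy":0,"wz":0,"claw":0},{"dx":0,"dy":0,"dz":0.5,"wx":0,"wy":0,"wz":0,"claw":0},{"dx":0,"dy":0,"dz":0.3,"wx":0,"wy":0,"wz":0,"claw":0},{"dx":0,"dy":0,"dz":0.2,"wx":0,"wy":0,"wz":0,"claw":0},{"dx":0,"dy":0,"dz":0.1,"wx":0,"wy":0,"wz":0,"claw":0},{"dx":0,"dy":0,"dz":0,"wx":0,"wy":0,"wz":0,"claw":0}]'
```

```text
clock: 33.48
position: [0.363, 0.2561, 0.0345]
tool_rot: [-3.14, 0.001, 0.149]
force: [-4.1, -5.3, 32.8]
grip_width: 0.0002
finger_force: 16.2
```

```bash
python3 -m handwheel '[{"dx":0,"dy":0,"dz":-2.6,"wx":0,"wy":0,"wz":0,"claw":0},{"dx":0,"dy":4,"dz":0,"wx":0,"wy":0,"wz":0,"claw":0},{"dx":0,"dy":0,"dz":0,"wx":0,"wy":0,"wz":0,"claw":0},{"dx":0,"dy":0,"dz":0,"wx":0,"wy":0,"wz":0,"claw":0}]'
python3 -m handwheel '[{"dx":0,"dy":0,"dz":1.6,"wx":0,"wy":0,"wz":0,"claw":0},{"dx":0,"dy":0,"dz":0.5,"wx":0,"wy":0,"wz":0,"claw":0},{"dx":0,"dy":0,"dz":0.25,"wx":0,"wy":0,"wz":0,"claw":0},{"dx":0,"dy":0,"dz":0.15,"wx":0,"wy":0,"wz":0,"claw":0},{"dx":0,"dy":0,"dz":0,"wx":0,"wy":0,"wz":0,"claw":0}]'
```

```text
clock: 33.98
position: [0.3686, 0.2169, 0.0595]
tool_rot: [-3.14, 0.002, 0.149]
force: [0.2, 0.5, -0.3]
grip_width: -0.0
finger_force: 0.0
clock: 34.6
position: [0.3684, 0.2169, 0.0349]
tool_rot: [-3.14, 0.002, 0.15]
force: [-4.1, 1.4, 12.9]
grip_width: 0.0001
finger_force: 6.4
```

```bash
python3 -m handwheel '[{"dx":0,"dy":0,"dz":-2.5,"wx":0,"wy":0,"wz":0,"claw":0},{"dx":0,"dy":4.8,"dz":0,"wx":0,"wy":0,"wz":0,"claw":0},{"dx":0,"dy":0,"dz":0,"wx":0,"wy":0,"wz":0,"claw":0},{"dx":0,"dy":0,"dz":0,"wx":0,"wy":0,"wz":0,"claw":0}]'
python3 -m handwheel '[{"dx":0,"dy":0,"dz":1.6,"wx":0,"wy":0,"wz":0,"claw":0},{"dx":0,"dy":0,"dz":0.5,"wx":0,"wy":0,"wz":0,"claw":0},{"dx":0,"dy":0,"dz":0.25,"wx":0,"wy":0,"wz":0,"claw":0},{"dx":0,"dy":0,"dz":0.15,"wx":0,"wy":0,"wz":0,"claw":0},{"dx":0,"dy":0,"dz":0,"wx":0,"wy":0,"wz":0,"claw":0}]'
python3 -m handwheel '[{"dx":0,"dy":0,"dz":-3,"wx":0,"wy":0,"wz":0,"claw":0},{"dx":0,"dy":0,"dz":-6,"wx":0,"wy":0,"wz":0,"claw":0},{"dx":0,"dy":0,"dz":-6,"wx":0,"wy":0,"wz":0,"claw":0},{"dx":0,"dy":0,"dz":0,"wx":0,"wy":0,"wz":0,"claw":0}]'
python3 - <<'E'
from h import *
f=optics.grab_frame("side"); cv2.imwrite("pics/end.png",cv2.resize(f["frame"][150:360,190:370],None,fx=2.8,fy=2.8,interpolation=cv2.INTER_CUBIC))
E
```

```text
clock: 35.1
position: [0.3759, 0.1692, 0.0595]
tool_rot: [-3.14, 0.001, 0.149]
force: [0.3, -0.1, -0.6]
grip_width: 0.0001
finger_force: 0.0
clock: 35.72
position: [0.3756, 0.1694, 0.0349]
tool_rot: [-3.14, 0.002, 0.15]
force: [-3.5, 1.8, 13.5]
grip_width: -0.0002
finger_force: 7.0
clock: 36.22
position: [0.3771, 0.1703, 0.1874]
tool_rot: [-3.137, -0.003, 0.151]
force: [0.2, 0.9, -0.6]
grip_width: -0.0
finger_force: 0.0
```

View pics/end.png

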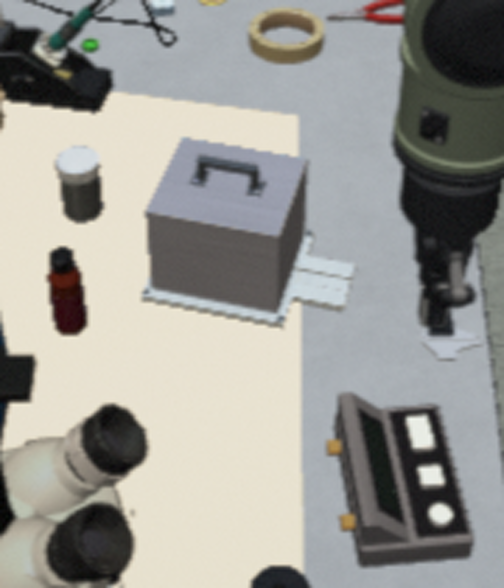

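The large can stands flat and square on the base at crop (225,225). Bottle, jar, reel and tape are untouched, the keys are back up, and the arm is clear. I hand it in.

```bash
python3 -c "
from workcell import job_done
print(job_done())"
```

```text
the job is handed in; nothing more can be done
None
```

I handed the job in at about 36 s: the carriage is pushed home, the three cans are nested flat on their rails, and the keys were pressed in order (on, zero, start). The bystanders look undisturbed in the last picture; no verdict came back.

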